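Slide the walnut lid out of the nest of lids and fit it to its box

TASK

Fit the dark walnut lid to its dark walnut box. It stands hemmed in by the other lids on the white board, with no room for fingers, so first slide it out flat on the board with a light fingertip pressed on its thin top, through the open side of the nest, until it stands at least a finger's breadth clear of all the other lids; do not lift it before that and do not press hard. Then pick it up and set it gently into the mouth of the dark box, fully home, leaving the other lids, the boxes, the tin and the brush where they are.

Things in the scene. Friction and masses are not known exactly. Their poses are not given: they have to be found in the camera images.
- lid: Dark lid, 22 g. Tenon 33 mm across, 6 mm deep, 2 mm chamfer, on which it stands; flange 50 mm across, 6 to 13 mm above the origin; flat crown 43 mm across, its top 16.5 to 19.5 mm up (hand-turned, differs each time: find it by touch). The thin crown cracks if the lid is pressed on board or box with over 20 N; a fingertip pressing 3 to 8 N drags it along. Origin: centre of the underside, z up.
- lid_a: Light maple lid of the same shape, standing in the nest beside the dark lid, touching it. Origin: centre of its underside. Must stay where it is.
- lid_b: Cherry (mid-brown) lid of the same shape in the nest, behind the dark lid, touching it. Origin: centre of its underside. Must stay where it is.
- lid_c: Light maple lid of the same shape in the nest, behind the dark lid, touching it. Origin: centre of its underside. Must stay where it is.
- lid_d: Cherry (mid-brown) lid of the same shape in the nest, touching the dark lid. Origin: centre of its underside. Must stay where it is.
- lid_e: Light maple lid of the same shape at the outer corner of the nest, not touching the dark lid. Origin: centre of its underside. Must stay where it is.
- board: Fixed round white board, 280 mm across, 12 mm thick, under the nest. lid_a, b, c, d touch the dark lid half round it at 60 degree steps: a and d on opposite sides, b and c behind. The way out is away from b and c, square to the line from a to d, along the board's +x axis. Any yaw. Lids slide on it with friction about 0.4. Origin: centre of the underside; the dark lid starts 10 mm from it.
- box_dark: The dark walnut box, open: round, 45 mm across, 56 mm tall, wall 4 mm, mouth about 36 mm wide (the tenon has about 1.4 mm of play all round). Loose, upright on the bench, about 90 g. Origin: centre of its underside, z up. With the lid home its flange rests on the rim, overhanging the side by 2.5 mm, and the lid's origin is 50 mm above the box's.
- box_light: A light maple box of the same shape and size, open; not the one wanted. Loose, origin at the centre of its underside. Must stay where it is.
- tin: Closed tin of polishing wax, 72 mm in diameter and 45 mm tall, loose on the bench. Origin: centre of its underside. Must stay where it is.
- brush: Flat dusting brush, about 200 mm long and 20 mm high at most, lying on the bench beyond the board, loose. Origin: under its middle. Must stay where it is.
Not all that is in view belongs to the job. What is shaped like the lid but red or yellow is not meant.

How it is judged:
By the outcome, as a careful person would: the job done as asked, in the order asked, and still so for the second after the job is handed in, with the robot touching nothing.
It also fails if it takes over 64 s, if anything falls off the work surface, if the arm or the gripper's body presses on something with over 40 N, if the wrist force passes 120 N, or if a joint passes its speed limit or range.

ROBOT

A 6-joint arm with a two-finger parallel gripper is mounted at the origin on the work surface. World frame = base frame: x ahead of the robot, y to its left, z up, the work surface at z = 0. Lengths are in m, angles in rad, forces in N, time in s.
With the tool pointing down it reaches from about 0.375 to 0.9 m from the base axis. Payload 3.1 kg.
Tool frame: the origin (TCP) lies at the very end of the fingers, on their centre line; the grasp point (between the pads) lies 19 mm behind it; z points along the fingers, y is the direction in which the jaws open and shut (so a half turn about z gives the same grasp; the last joint's range is limited). The gripper opens to 85 mm and grips with 20 to 120 N. Pads are 22 mm wide; open, the fingers measure 114 mm over their backs; the gripper's body (76 mm by 85 mm) begins 54 mm behind the grasp point. The pads swing forward as they close: fully open they stand 13 mm farther back than shut.
Start: joints at [0.939, 0.527, 1.433, -0, 1.181, -0.178], TCP at [0.274, 0.562, 0.197] pointing down, gripper open.
Joint ranges: [-3.08, 3.08], [-0.75, 2.2], [0.22, 2.44], [-1.43, 4.57], [0, 2.65], [-2.85, 2.85]. Speed limits (rad/s): [2.79, 2.79, 3.14, 3.14, 3.14, 3.14].

INTERFACE

Orientations are given as a unit quaternion [x, y, z, w].
In Python, from station import manip gives the robot as it stands.
- The arm moves only by the tool send_rows, never from a script. Its argument "motion" is a list of rows, each an object with "gripper": the finger opening in mm, from 0 to 85.4; "travel": the shift along the tool's x, y, z in mm, a list of three; "rotation": the turn, a rotation vector about the tool's x, y, z in degrees, a list of three. In form: [{"gripper": gripper, "travel": [x, y, z], "rotation": [ax, ay, az]}, ...]. A call has 1 to 12 rows; each row shifts and turns the commanded pose from where the row before left it, along the tool's axes as they then stand; what a row does not reach is not made up. A row lasts 1/12 s, in which the tool goes at most 41.7 mm and 7.16 degrees, less where a joint would pass 70% of its speed; a pose out of reach is approached as far as the arm can. A call is refused whole if a number of a shift passes 41.7 or a number of a turn 7.16, either way. A call with a gripper value outside its range is refused whole. The fingers move at their own pace and stop on an object; "newtons" is the grip in N (left out, the last holds). Time passes only in rows, so rows that do not move let the fingers close. It gives the time, the measured TCP pose, the force and the opening at its end, in the units of the state.
- manip.sense(): the state, without advancing time (a new reading comes with each control period).
- manip.snapshot(name): name is "scene" or "top"; returns the picture (400x640x3 uint8, red, green, blue); there is no depth.
- manip.calibration(name): a dict with "fx", "fy", "cx", "cy" (pixels), "cam_to_world" (4x4, takes a point from camera to world coordinates). Camera axes: x right, y down, z forward; pixel columns grow to the right and rows downward; lengths in m; the calibration is good to about 2 mm. A picture is of the moment at which its call begins. calibration takes no time and is no camera call.
- manip.sign_off(): hands the job in, once; it reports no verdict.
The state is a dict: "t": time; "q": joint angles; "qd": joint speeds; "tau": joint torques, N m; "tcp_pos": TCP position; "tool_rot": TCP orientation; "force": force on the tool from outside, world axes, zero at the start; "ft_torque": the same for the moment, N m; "finger_gap": opening from 0.0 (shut) to 1.0 (fully open).
Only numpy, scipy, OpenCV 4.12 (cv2) and the standard library are available. Lean on these libraries where they do the work, as an engineer would, in place of code of your own. Each camera call takes 0.05 s, during which the arm holds its last target. There are 200 camera calls.

## Working session

There is one attempt and no reset: what is moved stays moved. The work goes in short steps, Python scripts to look and compute and a tool call to move; the robot and the scene stay as the last step left them, time stands still between calls to the robot, and variables do not carry over. Pictures are saved under pics/ and viewed, about 8 in all and at most 12, crops included, and the job is handed in when it is done.

Besides the shell and the picture viewer there is one more tool, called after "Request:" by a JSON object that holds its "name" and its "arguments". send_rows: Moves the arm, as the interface text tells. Its arguments: {"type":"object","properties":{"motion":{"type":"array","items":{"type":"object","properties":{"gripper":{"type":"number"},"travel":{"type":"array","items":{"type":"number"}},"rotation":{"type":"array","items":{"type":"number"}}}}},"newtons":{"type":"number"}},"required":["motion"]}

```bash
ls; mkdir -p pics; python3 - <<'E'
from station import manip
import cv2
for n in("scene","top"):
    c=manip.calibration(n);print(n,{k:(v if k!="cam_to_world" else None) for k,v in c.items()});print(c["cam_to_world"])
    cv2.imwrite(f"pics/{n}0.png",manip.snapshot(n)[:,:,::-1])
s=manip.sense();print(s)
E
```

```text
pics
scene {'fx': 386.91875013627435, 'fy': 386.91875013627435, 'cx': 314.20561354168655, 'cy': 199.86884804266887, 'cam_to_world': None}
[[-2.62024371e-02  8.45010257e-01 -5.34107759e-01  1.03312661e+00]
 [ 9.99589696e-01  2.83314835e-02 -4.21505184e-03  4.13103794e-04]
 [ 1.15703031e-02 -5.33999057e-01 -8.45405900e-01  8.17380848e-01]
 [ 0.00000000e+00  0.00000000e+00  0.00000000e+00  1.00000000e+00]]
top {'fx': 382.3638441152393, 'fy': 382.3638441152393, 'cx': 315.3819263682382, 'cy': 198.67871940276578, 'cam_to_world': None}
[[-3.23717157e-05 -9.97985620e-01  6.34405281e-02  4.94391688e-01]
 [-9.99338340e-01  2.33970800e-03  3.62961141e-02 -2.10281240e-02]
 [-3.63714322e-02 -6.33973770e-02 -9.97325369e-01  8.94835406e-01]
 [ 0.00000000e+00  0.00000000e+00  0.00000000e+00  1.00000000e+00]]
{'t': 0.1, 'q': array([ 9.38500603e-01,  5.28370649e-01,  1.43376830e+00, -1.11426118e-05,
        1.18138933e+00, -1.78484661e-01]), 'qd': array([ 0.00021509, -0.0020453 , -0.00402548,  0.00049111, -0.00019785,
       -0.0008015 ]), 'tau': array([-2.56994383e-05, -4.43301344e+01, -1.78587073e+01, -1.80839493e-04,
        3.91321068e-03, -3.39403428e-06]), 'tcp_pos': array([0.27354307, 0.56117999, 0.19653497]), 'tool_rot': array([ 2.24961285e-01,  9.74367222e-01, -8.91401829e-04, -3.76948772e-04]), 'force': array([-0.71266392, -0.19735686, -0.46135554]), 'ft_torque': array([0.03192525, 0.00057542, 0.02929076]), 'finger_gap': 0.9994522097027683}
```

View pics/top0.png

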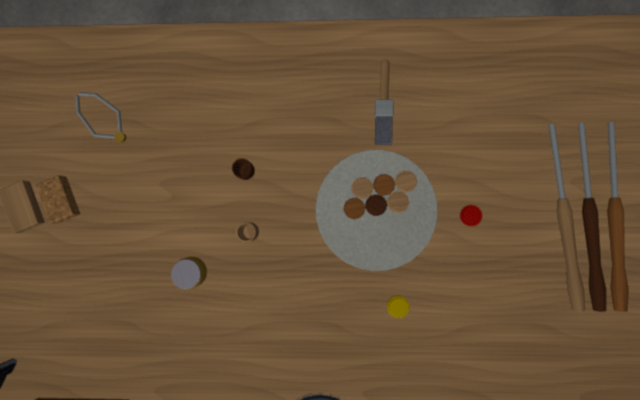

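View pics/scene0.png

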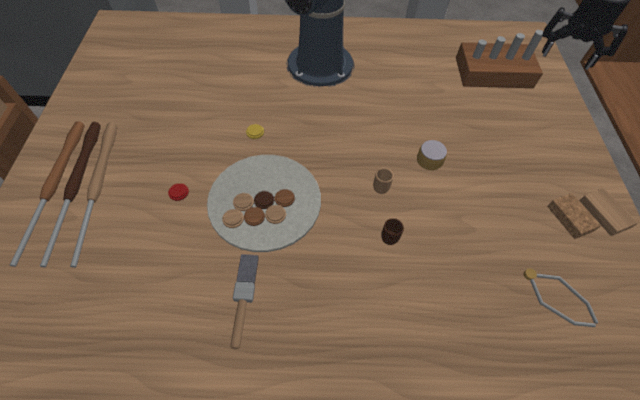

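The top view shows the nest: dark lid at (376,205), cherry at (354,208) and (384,184), maple at (398,202), (362,187) and (405,181). The dark box is at (243,169), the light box at (248,231), the tin at (186,273) and the brush at (384,110). The red (471,215) and yellow (398,307) pieces are decoys.

Candidates for the dark lid are the dark lid (376,205), the cherry lids (354,208) and (384,184), and the dark box (243,169). I choose (376,205), which is the darkest and has four neighbours half round it.

```bash
cat > h.py <<'E'
import numpy as np,cv2
from station import manip
def ray(n,u,v,z):
    c=manip.calibration(n);T=np.array(c["cam_to_world"])
    d=T[:3,:3]@np.array([(u-c["cx"])/c["fx"],(v-c["cy"])/c["fy"],1]);o=T[:3,3]
    return o+d*(z-o[2])/d[2]
def proj(n,p):
    c=manip.calibration(n);T=np.array(c["cam_to_world"])
    q=T[:3,:3].T@(np.array(p)-T[:3,3]);return np.array([c["fx"]*q[0]/q[2]+c["cx"],c["fy"]*q[1]/q[2]+c["cy"]])
def blobs(m,amin=30):
    n,l,s,c=cv2.connectedComponentsWithStats(m.astype(np.uint8));return [(c[i],s[i]) for i in range(1,n) if s[i,4]>=amin]
E
python3 - <<'E'
from h import *
for n,(u0,u1,v0,v1) in {"top":(310,445,145,275),"scene":(200,330,150,250)}.items():
    im=cv2.imread(f"pics/{n}0.png");hsv=cv2.cvtColor(im,cv2.COLOR_BGR2HSV)
    roi=np.zeros(im.shape[:2],bool);roi[v0:v1,u0:u1]=1
    S,V=hsv[...,1].astype(int),hsv[...,2].astype(int)
    print(n,"dark")
    for c,s in blobs(roi&(V<75)&(S>80)):print(c,s,ray(n,*c,.028))
    white=roi&(S<50)&(V>90)
    k=cv2.findContours(white.astype(np.uint8),cv2.RETR_EXTERNAL,cv2.CHAIN_APPROX_NONE)[0];k=max(k,key=cv2.contourArea)
    e=cv2.fitEllipse(k);print("board",e,ray(n,*e[0],.012))
    # box mouths
    for nm,b in {"dark":{"top":(228,260,155,185),"scene":(378,408,215,248)},"light":{"top":(235,262,220,244),"scene":(370,396,166,196)}}.items():
        b=b[n];print(nm,hsv[b[2]:b[3]:4,b[0]:b[1]:4].tolist() if 0 else "")
a=cv2.imread("pics/top0.png");b=cv2.imread("pics/scene0.png")
f=lambda x,w:cv2.resize(x,w,interpolation=cv2.INTER_CUBIC)
A=f(a[165:225,335:425],(396,264));B=f(a[150:190,222:282],(396,264));C=f(b[180:235,220:302],(396,264));D=f(b[210:250,365:425],(396,264))
cv2.imwrite("pics/crop1.png",np.vstack([np.hstack([A,B]),np.hstack([C,D])]))
E
```

```text
top dark
[375.58456973 204.55489614] [365 195  22  20 337] [ 0.53591786 -0.12550524  0.028     ]
board ((376.0921630859375, 209.83692932128906), (119.53630065917969, 120.62267303466797), 115.96206665039062) [ 0.52453431 -0.12847287  0.012     ]
dark 
light 
scene dark
[263.42  199.688] [254 192  20  17 250] [ 0.53799997 -0.12585331  0.028     ]
board ((263.6533203125, 202.45205688476562), (94.95340728759766, 113.80577850341797), 80.43612670898438) [ 0.53592741 -0.12707336  0.012     ]
dark 
light
```

View pics/crop1.png

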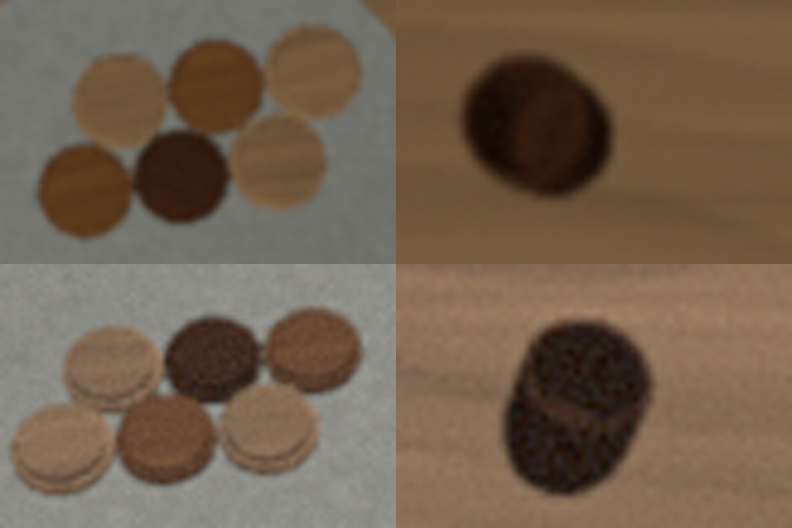

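```bash
cat >> h.py <<'E'
from scipy.spatial.transform import Rotation as R
def plan(target,yaw=None,deg=True):
    "tool-frame travel (mm) to world target, current turn to tool-y yaw"
    s=manip.sense();r=R.from_quat(s["tool_rot"]);M=r.as_matrix()
    print("t",round(s["t"],2),"tcp",np.round(s["tcp_pos"]*1e3,1),"F",np.round(s["force"],2),"gap",round(s["finger_gap"],3),"tooly yaw",round(np.degrees(np.arctan2(M[1,1],M[0,1])),2),"q6",round(s["q"][5],2))
    print(" tool travel mm",np.round(M.T@(np.array(target)-s["tcp_pos"])*1e3,1))
E
python3 - <<'E'
from h import *
P={k:ray("top",*p,.027) for k,p in {"d":(354.3,208.2),"L":(375.8,204.7),"a":(398.2,201.6),"c":(362.3,188),"b":(383.9,184.8),"yel":(398.5,307)}.items()}
for k in P: print(k,np.round(P[k]*1e3,1),round(np.linalg.norm(P[k]-P["L"])*1e3,1))
v=P["d"]-P["a"];print("yaw d-a",np.degrees(np.arctan2(v[1],v[0])))
w=P["L"]-(P["b"]+P["c"])/2;print("exit",np.degrees(np.arctan2(w[1],w[0])))
for n,(u0,u1,v0,v1) in {"top":(226,262,150,190),"scene":(375,412,210,250)}.items():
    V=cv2.imread(f"pics/{n}0.png").max(2);roi=np.zeros(V.shape,bool);roi[v0:v1,u0:u1]=1
    print(n,np.median(V[v0:v1,u0:u1]),blobs(roi&(V<0.62*np.median(V[v0:v1,u0:v1 and u1]))))
print("box",ray("top",242.3,168.5,.056),ray("scene",394.1,226.1,.056))
plan((.536,-.1255,.08))
# predicted outline of box for check
for n in("top","scene"):
    for z in(0,.056):
        q=np.array([proj(n,[.606+.0225*np.cos(a),.144+.0225*np.sin(a),z]) for a in np.linspace(0,6.28,24)]);print(n,z,q.min(0),q.max(0))
E
```

```text
d [527.8 -77.6  27. ] 49.1
L [ 535.6 -126.1   27. ] 0.0
a [ 542.6 -176.5   27. ] 50.8
c [573.6 -96.   27. ] 48.5
b [ 580.7 -144.8   27. ] 48.8
yel [ 308.4 -173.9   27. ] 232.2
yaw d-a 98.49047020947978
exit -172.1955578594807
top 110.0 [(array([242.96918768, 168.82352941]), array([232, 159,  23,  21, 357], dtype=int32))]
scene 136.0 [(array([391.62100457, 231.22146119]), array([381, 219,  23,  26, 438], dtype=int32))]
box [0.6154574  0.17231418 0.056     ] [0.61552734 0.17716681 0.056     ]
t 0.1 tcp [273.5 561.2 196.5] F [-0.71 -0.2  -0.46] gap 0.999 tooly yaw 64.0 q6 -0.18
 tool travel mm [-537.  -501.9  117.3]
top 0 [250.06331409 166.3328476 ] [268.90845073 185.13881546]
top 0.056 [244.85757829 162.61523413] [264.9327626  182.64731065]
scene 0 [365.90880039 225.10851438] [384.81381238 241.96765547]
scene 0.056 [369.00285974 213.35988989] [388.95064306 230.8206649 ]
```

Request:
{"name": "send_rows", "arguments": {"motion": [{"gripper": 0,"travel": [0,0,0],"rotation": [0,0,-6.84]},{"gripper": 0,"travel": [0,0,0],"rotation": [0,0,-6.84]},{"gripper": 0,"travel": [0,0,0],"rotation": [0,0,-6.84]},{"gripper": 0,"travel": [0,0,0],"rotation": [0,0,-6.84]},{"gripper": 0,"travel": [0,0,0],"rotation": [0,0,-6.84]},{"gripper": 0,"travel": [-8,-36,0],"rotation": [0,0,0]},{"gripper": 0,"travel": [-8,-36,0],"rotation": [0,0,0]},{"gripper": 0,"travel": [-8,-36,0],"rotation": [0,0,0]},{"gripper": 0,"travel": [-8,-36,0],"rotation": [0,0,0]},{"gripper": 0,"travel": [-8,-36,0],"rotation": [0,0,0]},{"gripper": 0,"travel": [-8,-36,0],"rotation": [0,0,0]},{"gripper": 0,"travel": [-8,-36,0],"rotation": [0,0,0]}]}}

```text
t: 1.1
tcp_pos: [0.3652, 0.3186, 0.1972]
tool_rot: [-0.072, 0.997, -0.0, -0.0]
force: [1.5, -0.8, 0.3]
finger_gap: -0.003
```

Request:
{"name": "send_rows", "arguments": {"motion": [{"gripper": 0,"travel": [-9,-38,5],"rotation": [0,0,0]},{"gripper": 0,"travel": [-9,-38,5],"rotation": [0,0,0]},{"gripper": 0,"travel": [-9,-38,5],"rotation": [0,0,0]},{"gripper": 0,"travel": [-9,-38,10],"rotation": [0,0,0]},{"gripper": 0,"travel": [-9,-38,10],"rotation": [0,0,0]},{"gripper": 0,"travel": [-9,-38,10],"rotation": [0,0,0]},{"gripper": 0,"travel": [-9,-38,10],"rotation": [0,0,0]},{"gripper": 0,"travel": [-9,-38,10],"rotation": [0,0,0]},{"gripper": 0,"travel": [-9,-38,10],"rotation": [0,0,0]},{"gripper": 0,"travel": [-9,-38,10],"rotation": [0,0,0]},{"gripper": 0,"travel": [-9,-38,5],"rotation": [0,0,0]},{"gripper": 0,"travel": [0,0,0],"rotation": [0,0,0]}]}}

```text
t: 2.1
tcp_pos: [0.5271, -0.0865, 0.1065]
tool_rot: [-0.069, 0.998, -0.002, 0.002]
force: [1.2, 0.8, -0.2]
finger_gap: -0.004
```

```bash
python3 - <<'E'
from h import *
plan((.5358,-.126,.04))
E
```

```text
t 2.1 tcp [527.1 -86.5 106.5] F [ 1.22  0.84 -0.15] gap -0.004 tooly yaw 97.87 q6 -2.08
 tool travel mm [ -3.  -40.   66.6]
```

Request:
{"name": "send_rows", "arguments": {"motion": [{"gripper": 0,"travel": [-1,-10,0],"rotation": [0,0,0]},{"gripper": 0,"travel": [-1,-10,10],"rotation": [0,0,0]},{"gripper": 0,"travel": [0,-10,20],"rotation": [0,0,0]},{"gripper": 0,"travel": [0,-8,20],"rotation": [0,0,0]},{"gripper": 0,"travel": [0,0,10],"rotation": [0,0,0]},{"gripper": 0,"travel": [0,0,0],"rotation": [0,0,0]},{"gripper": 0,"travel": [0,0,0],"rotation": [0,0,0]}]}}

```text
t: 2.68
tcp_pos: [0.5294, -0.1155, 0.0469]
tool_rot: [-0.072, 0.997, 0.001, -0.001]
force: [0.5, -0.0, -0.2]
finger_gap: 0.004
```

```bash
python3 - <<'E'
from h import *
plan((.5358,-.126,.032))
im=manip.snapshot("scene");cv2.imwrite("pics/s1.png",cv2.resize(im[130:250,190:340,::-1],(750,600),interpolation=cv2.INTER_CUBIC))
E
```

```text
t 2.68 tcp [ 529.4 -115.5   46.9] F [ 0.51 -0.01 -0.2 ] gap 0.004 tooly yaw 98.25 q6 -2.14
 tool travel mm [ -4.8 -11.3  14.8]
```

View pics/s1.png

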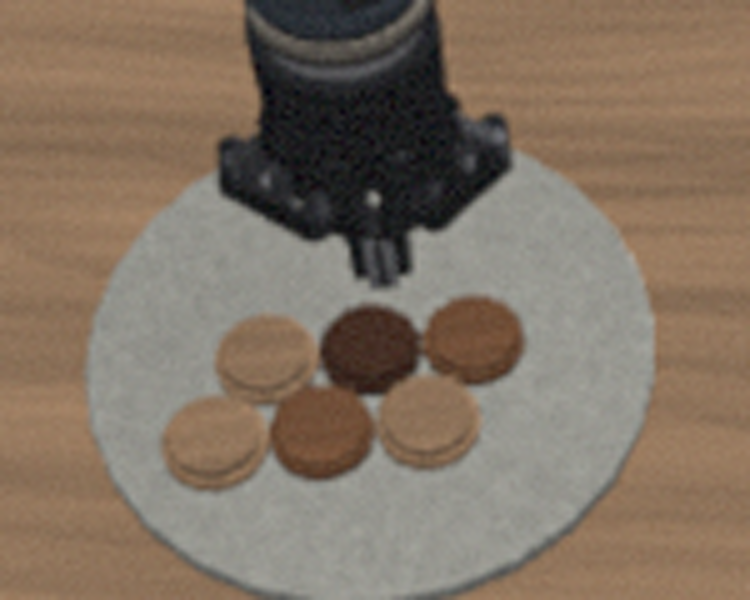

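Request:
{"name": "send_rows", "arguments": {"motion": [{"gripper": 0,"travel": [-2.4,-5.6,0],"rotation": [0,0,0]},{"gripper": 0,"travel": [-2.4,-5.6,6],"rotation": [0,0,0]},{"gripper": 0,"travel": [0,0,4],"rotation": [0,0,0]},{"gripper": 0,"travel": [0,0,0],"rotation": [0,0,0]},{"gripper": 0,"travel": [0,0,0],"rotation": [0,0,0]}]}}

```text
t: 3.15
tcp_pos: [0.5364, -0.127, 0.0372]
tool_rot: [-0.071, 0.997, 0.0, -0.0]
force: [0.2, -0.1, -0.1]
finger_gap: 0.0
```

```bash
python3 - <<'E'
from h import *
plan((.5358,-.126,.032))
s=manip.sense();print(proj("scene",s["tcp_pos"]),proj("top",s["tcp_pos"]))
a=manip.snapshot("top");im=manip.snapshot("scene");f=lambda x:cv2.resize(x[...,::-1],(400,400),interpolation=cv2.INTER_CUBIC)
cv2.imwrite("pics/s2.png",np.hstack([f(im[160:220,235:295]),f(a[175:235,345:405])]))
E
```

```text
t 3.15 tcp [ 536.4 -127.    37.2] F [ 0.2  -0.15 -0.11] gap 0.0 tooly yaw 98.19 q6 -2.15
 tool travel mm [0.5 1.1 5.2]
[262.63179386 197.04950464] [376.74256812 204.13810342]
```

View pics/s2.png

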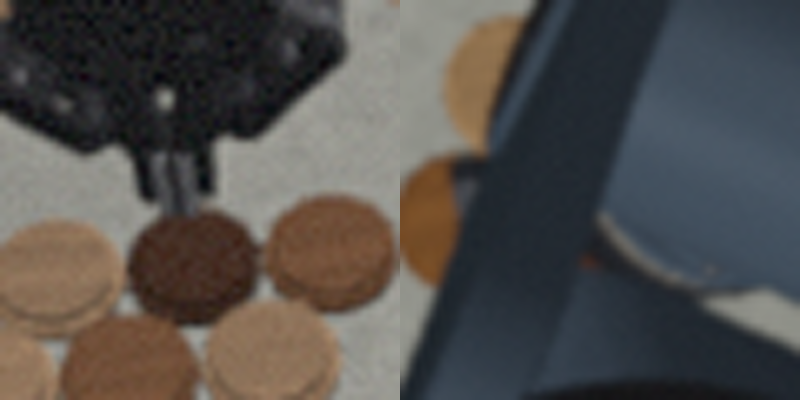

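Request:
{"name": "send_rows", "arguments": {"motion": [{"gripper": 0,"travel": [0,1,1.5],"rotation": [0,0,0]},{"gripper": 0,"travel": [0,0,1.5],"rotation": [0,0,0]},{"gripper": 0,"travel": [0,0,1],"rotation": [0,0,0]},{"gripper": 0,"travel": [0,0,0.7],"rotation": [0,0,0]},{"gripper": 0,"travel": [0,0,0.3],"rotation": [0,0,0]},{"gripper": 0,"travel": [0,0,0],"rotation": [0,0,0]}]}}

```text
t: 3.75
tcp_pos: [0.5365, -0.126, 0.0323]
tool_rot: [-0.072, 0.997, 0.0, -0.0]
force: [-1.1, -0.6, 0.2]
finger_gap: 0.004
```

Request:
{"name": "send_rows", "arguments": {"motion": [{"gripper": 0,"travel": [0,0,0.4],"rotation": [0,0,0]},{"gripper": 0,"travel": [0,0,0.3],"rotation": [0,0,0]},{"gripper": 0,"travel": [0,0,0],"rotation": [0,0,0]}]}}

```text
t: 4.0
tcp_pos: [0.5365, -0.126, 0.0317]
tool_rot: [-0.071, 0.997, 0.0, -0.0]
force: [0.7, -0.8, -0.9]
finger_gap: 0.002
```

Request:
{"name": "send_rows", "arguments": {"motion": [{"gripper": 0,"travel": [0,0,0.5],"rotation": [0,0,0]},{"gripper": 0,"travel": [0,0,0.2],"rotation": [0,0,0]},{"gripper": 0,"travel": [0,0,0],"rotation": [0,0,0]}]}}

```text
t: 4.25
tcp_pos: [0.5365, -0.126, 0.031]
tool_rot: [-0.071, 0.997, 0.0, -0.0]
force: [0.4, 0.3, -0.1]
finger_gap: 0.0
```

Request:
{"name": "send_rows", "arguments": {"motion": [{"gripper": 0,"travel": [0,0,0.4],"rotation": [0,0,0]},{"gripper": 0,"travel": [0,0,0],"rotation": [0,0,0]},{"gripper": 0,"travel": [0,0,0],"rotation": [0,0,0]}]}}

```text
t: 4.5
tcp_pos: [0.5365, -0.126, 0.0306]
tool_rot: [-0.071, 0.997, 0.0, -0.0]
force: [0.3, -1.3, 0.0]
finger_gap: -0.002
```

Request:
{"name": "send_rows", "arguments": {"motion": [{"gripper": 0,"travel": [0,0,0.5],"rotation": [0,0,0]},{"gripper": 0,"travel": [0,0,0],"rotation": [0,0,0]},{"gripper": 0,"travel": [0,0,0],"rotation": [0,0,0]}]}}

```text
t: 4.75
tcp_pos: [0.5365, -0.1261, 0.0301]
tool_rot: [-0.071, 0.997, 0.0, -0.0]
force: [-0.4, 0.2, -0.4]
finger_gap: -0.004
```

Request:
{"name": "send_rows", "arguments": {"motion": [{"gripper": 0,"travel": [0,0,0.4],"rotation": [0,0,0]},{"gripper": 0,"travel": [0,0,0],"rotation": [0,0,0]},{"gripper": 0,"travel": [0,0,0],"rotation": [0,0,0]}]}}

```text
t: 5.0
tcp_pos: [0.5365, -0.126, 0.0297]
tool_rot: [-0.071, 0.997, 0.0, -0.0]
force: [-0.8, 0.5, -0.5]
finger_gap: 0.003
```

Request:
{"name": "send_rows", "arguments": {"motion": [{"gripper": 0,"travel": [0,0,0.4],"rotation": [0,0,0]},{"gripper": 0,"travel": [0,0,0],"rotation": [0,0,0]},{"gripper": 0,"travel": [0,0,0],"rotation": [0,0,0]}]}}

```text
t: 5.25
tcp_pos: [0.5365, -0.126, 0.0293]
tool_rot: [-0.071, 0.997, 0.0, -0.0]
force: [0.2, -0.2, 0.6]
finger_gap: 0.002
```

Request:
{"name": "send_rows", "arguments": {"motion": [{"gripper": 0,"travel": [0,0,0.4],"rotation": [0,0,0]},{"gripper": 0,"travel": [0,0,0],"rotation": [0,0,0]},{"gripper": 0,"travel": [0,0,0],"rotation": [0,0,0]}]}}

```text
t: 5.5
tcp_pos: [0.5365, -0.126, 0.0289]
tool_rot: [-0.071, 0.997, 0.0, -0.0]
force: [-0.8, -0.0, -0.4]
finger_gap: -0.007
```

Request:
{"name": "send_rows", "arguments": {"motion": [{"gripper": 0,"travel": [0,0,0.4],"rotation": [0,0,0]},{"gripper": 0,"travel": [0,0,0],"rotation": [0,0,0]},{"gripper": 0,"travel": [0,0,0],"rotation": [0,0,0]}]}}

```text
t: 5.75
tcp_pos: [0.5365, -0.126, 0.0285]
tool_rot: [-0.072, 0.997, 0.0, -0.0]
force: [0.0, 0.3, -0.8]
finger_gap: -0.005
```

```bash
python3 - <<'E'
from h import *
im=manip.snapshot("scene");cv2.imwrite("pics/s3.png",cv2.resize(im[165:215,235:295,::-1],(720,600),interpolation=cv2.INTER_CUBIC))
s=manip.sense();p=s["tcp_pos"]
for d in(-.011,0,.011):
    for h in(0,.01,.02): print(d,h,(proj("scene",p+[d,0,h])-[235,165])*12)
E
```

```text
-0.011 0 [345.84550166 362.73715179]
-0.011 0.01 [340.92752073 335.57442634]
-0.011 0.02 [335.9193183  307.91339438]
0 0 [340.60208758 408.65808598]
0 0.01 [335.60488258 381.74273334]
0 0.02 [330.51541457 354.33044454]
0.011 0 [335.2921967  455.16121273]
0.011 0.01 [330.21414203 428.50175738]
0.011 0.02 [325.04172624 401.34691235]
```

View pics/s3.png

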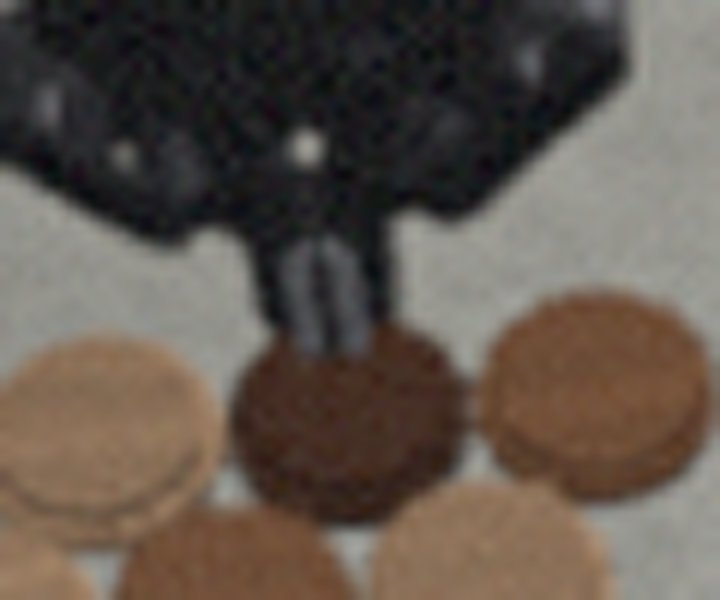

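Request:
{"name": "send_rows", "arguments": {"motion": [{"gripper": 0,"travel": [0,0,0.5],"rotation": [0,0,0]},{"gripper": 0,"travel": [0,0,0],"rotation": [0,0,0]},{"gripper": 0,"travel": [0,0,0],"rotation": [0,0,0]}]}}

```text
t: 6.05
tcp_pos: [0.5365, -0.126, 0.028]
tool_rot: [-0.071, 0.997, 0.0, -0.0]
force: [0.4, -0.0, 0.5]
finger_gap: 0.0
```

```bash
python3 - <<'E'
from h import *
for i in range(3): 
    s=manip.sense();print(s["force"],s["ft_torque"],s["tcp_pos"],s["tau"]);manip.snapshot("top")
E
```

```text
[ 0.39560008 -0.01209664  0.45564785] [-0.0307684  -0.00253922 -0.03822171] [ 0.53649625 -0.12603984  0.02799039] [-5.52946785e-04 -4.25141072e+01 -9.41971958e+00 -2.62381645e-04
 -2.45906758e-04  1.76535650e-05]
[ 0.12354875 -0.55354847 -0.46148826] [-0.00943119  0.01848855 -0.01989617] [ 0.53647341 -0.12604585  0.02798898] [-2.09561658e-03 -4.25127983e+01 -9.41702396e+00 -3.27962889e-04
  9.05453835e-04  8.85284891e-06]
[ 0.87149772  0.08470844 -0.38428237] [-0.01690615  0.01192804  0.02599739] [ 0.53652276 -0.12601789  0.0280127 ] [-4.25062797e-05 -4.25136888e+01 -9.41805124e+00 -3.10456935e-04
  8.62078741e-04  6.14283707e-06]
```

Request:
{"name": "send_rows", "arguments": {"motion": [{"gripper": 0,"travel": [0,0,0.5],"rotation": [0,0,0]},{"gripper": 0,"travel": [0,0,0],"rotation": [0,0,0]}]}}

```text
t: 6.37
tcp_pos: [0.5365, -0.126, 0.0274]
tool_rot: [-0.071, 0.997, 0.0, -0.0]
force: [0.1, 0.2, -0.2]
finger_gap: -0.003
```

Request:
{"name": "send_rows", "arguments": {"motion": [{"gripper": 0,"travel": [0,0,0.5],"rotation": [0,0,0]},{"gripper": 0,"travel": [0,0,0],"rotation": [0,0,0]}]}}

```text
t: 6.53
tcp_pos: [0.5365, -0.126, 0.0269]
tool_rot: [-0.071, 0.997, 0.0, -0.0]
force: [0.2, 0.5, -0.3]
finger_gap: 0.0
```

Request:
{"name": "send_rows", "arguments": {"motion": [{"gripper": 0,"travel": [0,0,0.5],"rotation": [0,0,0]},{"gripper": 0,"travel": [0,0,0.5],"rotation": [0,0,0]},{"gripper": 0,"travel": [0,0,0],"rotation": [0,0,0]}]}}

```text
t: 6.78
tcp_pos: [0.5365, -0.126, 0.0259]
tool_rot: [-0.071, 0.997, 0.0, -0.0]
force: [0.6, 0.2, 0.6]
finger_gap: 0.0
```

Request:
{"name": "send_rows", "arguments": {"motion": [{"gripper": 0,"travel": [0,0,0.5],"rotation": [0,0,0]},{"gripper": 0,"travel": [0,0,0.5],"rotation": [0,0,0]},{"gripper": 0,"travel": [0,0,0],"rotation": [0,0,0]}]}}

```text
t: 7.03
tcp_pos: [0.5364, -0.126, 0.0249]
tool_rot: [-0.071, 0.997, 0.0, -0.0]
force: [0.8, -0.1, 0.5]
finger_gap: -0.0
```

```bash
python3 - <<'E'
from h import *
s=manip.sense();print(s["force"],s["tcp_pos"],s["tau"][:5])
im=manip.snapshot("scene")
# colour profile down the finger column through tip to lid
cv2.imwrite("pics/s4.png",cv2.resize(im[165:215,235:295,::-1],(720,600),interpolation=cv2.INTER_CUBIC))
E
```

```text
[ 0.77141684 -0.09098669  0.45145209] [ 0.53643826 -0.12600897  0.02490498] [-6.63939762e-03 -4.26202583e+01 -9.31607723e+00 -2.60126935e-04
 -1.00536711e-02]
```

View pics/s4.png

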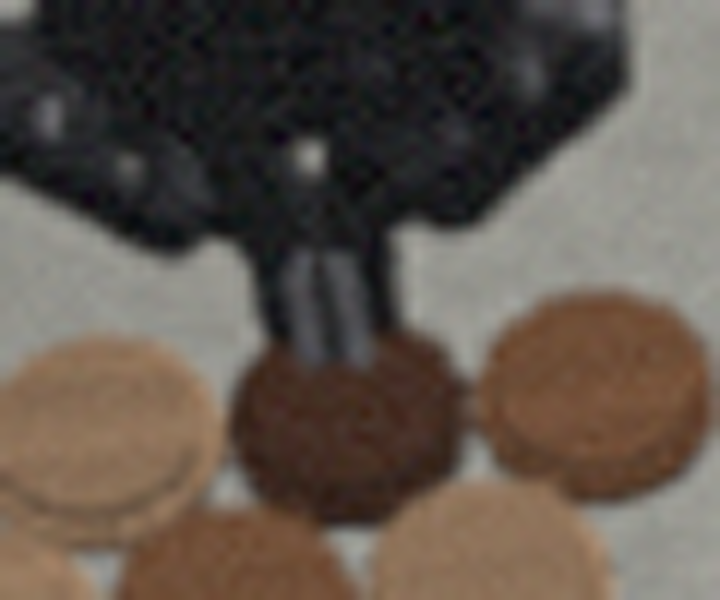

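```bash
python3 - <<'E'
from h import *
im=cv2.imread("pics/scene0.png")
p=np.array([.27354,.56118,.19653]);y=np.array([.4384,.8988,0]);x=np.array([-.899,.438,0])
o=np.array([530,0]);
I=cv2.resize(im[0:80,530:630],(800,640)[:1]+(600,) if 0 else (750,600),interpolation=cv2.INTER_CUBIC)
for nm,q in {"tcp":p,"+y":p+.043*y,"-y":p-.043*y}.items():
    for h,col in((0,(0,0,255)),(.013,(0,255,0)),(.038,(255,0,0))):
        c=(proj("scene",q+[0,0,h])-o)*7.5;print(nm,h,c);cv2.circle(I,tuple(int(v) for v in c),5,col,-1)
cv2.imwrite("pics/s5.png",I)
E
```

```text
tcp 0 [173.73376211 578.50650851]
tcp 0.013 [195.68401182 545.51376008]
tcp 0.038 [239.40937135 479.7915106 ]
+y 0 [314.27193354 622.06407414]
+y 0.013 [338.17274874 589.22694558]
+y 0.038 [385.80270792 523.78854608]
-y 0 [ 36.26006634 535.89872825]
-y 0.013 [ 56.33910125 502.76504845]
-y 0.038 [ 96.32133365 436.78784924]
```

View pics/s5.png

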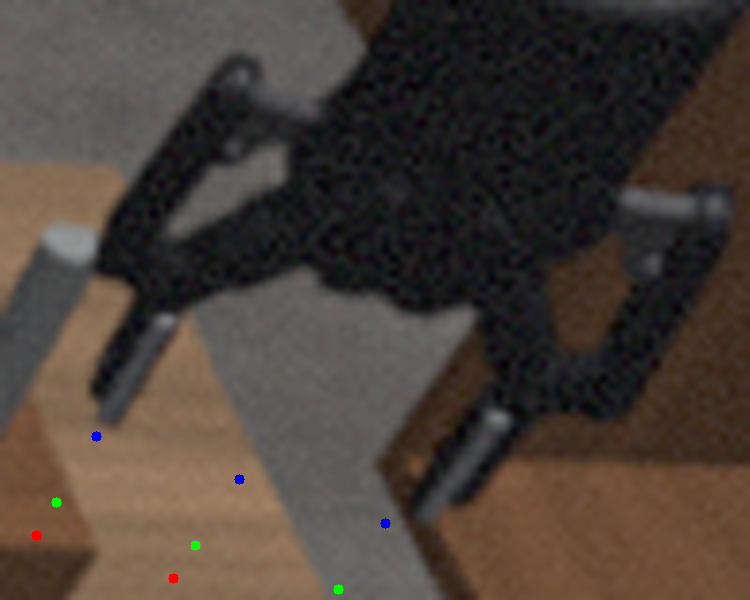

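The crop of the start picture shows the finger ends about 40 mm above the stated TCP when open, so about 25–30 mm when shut. The fingertip is therefore still hovering, which agrees with no contact so far. I'll go on down by touch.

Request:
{"name": "send_rows", "arguments": {"motion": [{"gripper": 0,"travel": [0,0,1],"rotation": [0,0,0]},{"gripper": 0,"travel": [0,0,1],"rotation": [0,0,0]},{"gripper": 0,"travel": [0,0,1],"rotation": [0,0,0]},{"gripper": 0,"travel": [0,0,1],"rotation": [0,0,0]},{"gripper": 0,"travel": [0,0,1],"rotation": [0,0,0]},{"gripper": 0,"travel": [0,0,0],"rotation": [0,0,0]}]}}

```text
t: 7.58
tcp_pos: [0.5364, -0.126, 0.0198]
tool_rot: [-0.071, 0.997, 0.0, -0.0]
force: [0.3, 0.9, -0.6]
finger_gap: -0.002
```

```bash
python3 - <<'E'
from h import *
s=manip.sense();print(s["force"],s["tcp_pos"],s["tau"][:5])
E
```

```text
[ 0.34217812  0.94509769 -0.57567311] [ 0.53636737 -0.12598996  0.01976983] [-1.25482958e-02 -4.27557278e+01 -9.10968035e+00 -8.33850527e-05
 -1.93574326e-02]
```

Request:
{"name": "send_rows", "arguments": {"motion": [{"gripper": 0,"travel": [0,0,1],"rotation": [0,0,0]},{"gripper": 0,"travel": [0,0,1],"rotation": [0,0,0]},{"gripper": 0,"travel": [0,0,1],"rotation": [0,0,0]},{"gripper": 0,"travel": [0,0,1],"rotation": [0,0,0]},{"gripper": 0,"travel": [0,0,0],"rotation": [0,0,0]}]}}

```text
t: 8.0
tcp_pos: [0.5364, -0.126, 0.0158]
tool_rot: [-0.071, 0.997, 0.0, -0.0]
force: [0.6, 0.0, -0.2]
finger_gap: 0.001
```

```bash
python3 - <<'E'
from h import *
s=manip.sense();print(s["force"],s["tcp_pos"],s["tau"][:5])
im=manip.snapshot("scene");c=im[185:205,255:273].sum(2);print(c[:,4:15]);print(im[180:204,262])
E
```

```text
[ 0.59827628  0.01823278 -0.16911595] [ 0.53637394 -0.12600065  0.01578887] [-1.33970412e-02 -4.28601873e+01 -8.93707663e+00 -2.13369435e-04
 -1.96979212e-02]
[[ 95 107 122  74  82  71  78 100  59 104 162]
 [ 82  80 115 106  81  97  64  81 137 266 390]
 [ 95 137 151 110 111  46  70  85 152 309 469]
 [137 219 206 178 231 131 107  48 144 319 466]
 [186 243 194 176 269 221 140  59 106 298 466]
 [184 221 151 110 206 237 154  79  87 271 459]
 [185 251 199 123 193 228 174  84  81 277 434]
 [185 253 195 132 182 241 223  97  86 190 296]
 [158 235 215 125 183 234 214 101  60 129 153]
 [144 201 226 140 140 233 240 134  98 116 152]
 [149 200 244 146 152 239 249 190 103 141 149]
 [145 196 236 208 124 222 240 212 158 134 159]
 [154 163 197 192 144 168 207 155 135 141 155]
 [156 173 170 150 127 161 133 157 153 153 163]
 [153 134 162 159 154 135 148 151 154 170 145]
 [151 145 143 145 128 143 159 145 136 144 172]
 [159 146 168 178 162 158 168 145 146 160 135]
 [151 140 142 135 146 128 154 157 153 157 158]
 [139 139 147 156 142 152 164 145 153 132 108]
 [117 135 155 140 131 144 145 133 121  99 118]]
[[64 62 59]
 [49 48 47]
 [23 27 28]
 [35 28 38]
 [30 34 29]
 [21 26 27]
 [38 34 34]
 [35 38 37]
 [59 58 61]
 [56 59 61]
 [38 37 35]
 [40 40 43]
 [44 45 43]
 [44 39 42]
 [47 45 48]
 [48 48 50]
 [67 69 72]
 [71 62 59]
 [66 45 39]
 [71 50 38]
 [65 44 36]
 [76 55 47]
 [67 42 26]
 [68 51 37]]
```

Request:
{"name": "send_rows", "arguments": {"motion": [{"gripper": 0,"travel": [0,0,1],"rotation": [0,0,0]},{"gripper": 0,"travel": [0,0,1],"rotation": [0,0,0]},{"gripper": 0,"travel": [0,0,1],"rotation": [0,0,0]},{"gripper": 0,"travel": [0,0,1],"rotation": [0,0,0]},{"gripper": 0,"travel": [0,0,0],"rotation": [0,0,0]}]}}

```text
t: 8.47
tcp_pos: [0.5364, -0.126, 0.0118]
tool_rot: [-0.071, 0.997, 0.0, -0.0]
force: [-0.2, -0.0, 0.5]
finger_gap: -0.001
```

```bash
python3 - <<'E'
from h import *
s=manip.sense();print(s["force"],s["tcp_pos"],s["tau"][:5])
E
```

```text
[-0.22747779 -0.01451573  0.50833664] [ 0.53636334 -0.12598641  0.01178802] [-1.23215016e-02 -4.29697359e+01 -8.76174688e+00 -1.07540786e-04
 -1.95629394e-02]
```

Request:
{"name": "send_rows", "arguments": {"motion": [{"gripper": 0,"travel": [0,0,0.7],"rotation": [0,0,0]},{"gripper": 0,"travel": [0,0,0.5],"rotation": [0,0,0]},{"gripper": 0,"travel": [0,0,0],"rotation": [0,0,0]}]}}

```text
t: 8.72
tcp_pos: [0.5365, -0.126, 0.0107]
tool_rot: [-0.071, 0.997, 0.0, -0.0]
force: [-0.9, -0.3, 0.2]
finger_gap: 0.002
```

Request:
{"name": "send_rows", "arguments": {"motion": [{"gripper": 0,"travel": [0,0,0.7],"rotation": [0,0,0]},{"gripper": 0,"travel": [0,0,0.5],"rotation": [0,0,0]},{"gripper": 0,"travel": [0,0,0],"rotation": [0,0,0]}]}}

```text
t: 8.97
tcp_pos: [0.5365, -0.126, 0.0095]
tool_rot: [-0.071, 0.997, 0.0, -0.0]
force: [-0.3, 0.5, 0.1]
finger_gap: 0.003
```

Request:
{"name": "send_rows", "arguments": {"motion": [{"gripper": 0,"travel": [0,0,0.7],"rotation": [0,0,0]},{"gripper": 0,"travel": [0,0,0.5],"rotation": [0,0,0]},{"gripper": 0,"travel": [0,0,0],"rotation": [0,0,0]}]}}

```text
t: 9.22
tcp_pos: [0.5365, -0.126, 0.0083]
tool_rot: [-0.072, 0.997, 0.0, -0.0]
force: [0.4, 0.6, -0.1]
finger_gap: 0.001
```

Request:
{"name": "send_rows", "arguments": {"motion": [{"gripper": 0,"travel": [0,0,0.7],"rotation": [0,0,0]},{"gripper": 0,"travel": [0,0,0.5],"rotation": [0,0,0]},{"gripper": 0,"travel": [0,0,0],"rotation": [0,0,0]}]}}

```text
t: 9.47
tcp_pos: [0.5365, -0.126, 0.0071]
tool_rot: [-0.072, 0.997, 0.0, -0.0]
force: [-0.1, -0.1, 0.2]
finger_gap: -0.003
```

Request:
{"name": "send_rows", "arguments": {"motion": [{"gripper": 0,"travel": [0,0,0.7],"rotation": [0,0,0]},{"gripper": 0,"travel": [0,0,0.5],"rotation": [0,0,0]},{"gripper": 0,"travel": [0,0,0],"rotation": [0,0,0]}]}}

```text
t: 9.72
tcp_pos: [0.5364, -0.126, 0.0059]
tool_rot: [-0.071, 0.997, 0.0, -0.0]
force: [-0.6, -0.1, 0.7]
finger_gap: 0.001
```

```bash
python3 - <<'E'
from h import *
s=manip.sense();print(s["force"],s["tcp_pos"],s["tau"][:5], -42.9697-.0274*(11.788-s["tcp_pos"][2]*1e3))
im=manip.snapshot("scene")
I=cv2.resize(im[165:215,235:295,::-1],(720,600),interpolation=cv2.INTER_CUBIC)
cv2.imwrite("pics/s6.png",I)
E
```

```text
[-0.5721383  -0.07539619  0.69585978] [ 0.53644837 -0.12602103  0.00589815] [-7.45388155e-03 -4.31107199e+01 -8.47998083e+00 -2.20212023e-04
 -1.00535096e-02] -43.13108185787566
```

View pics/s6.png

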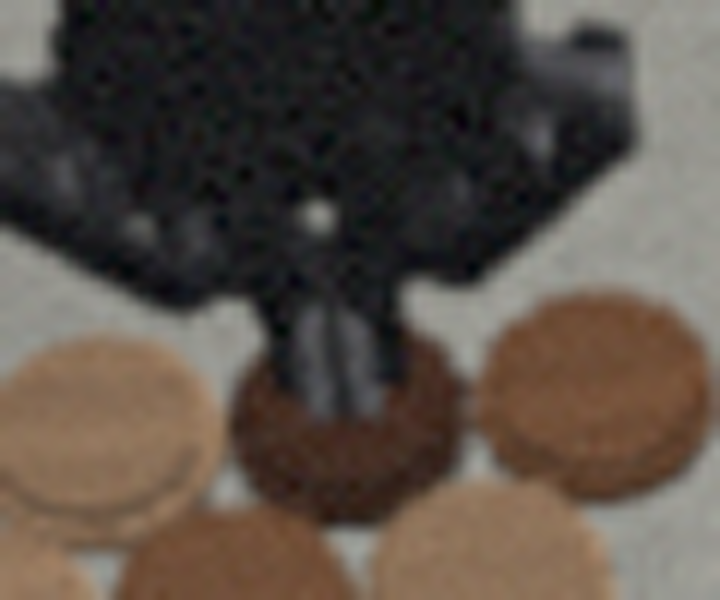

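Request:
{"name": "send_rows", "arguments": {"motion": [{"gripper": 0,"travel": [0,0,0.6],"rotation": [0,0,0]},{"gripper": 0,"travel": [0,0,0.6],"rotation": [0,0,0]},{"gripper": 0,"travel": [0,0,0.6],"rotation": [0,0,0]},{"gripper": 0,"travel": [0,0,0.6],"rotation": [0,0,0]},{"gripper": 0,"travel": [0,0,0],"rotation": [0,0,0]}]}}

```text
t: 10.18
tcp_pos: [0.5365, -0.126, 0.0035]
tool_rot: [-0.072, 0.997, 0.0, -0.0]
force: [0.5, 0.2, 0.1]
finger_gap: -0.003
```

Request:
{"name": "send_rows", "arguments": {"motion": [{"gripper": 0,"travel": [0,0,0.6],"rotation": [0,0,0]},{"gripper": 0,"travel": [0,0,0.6],"rotation": [0,0,0]},{"gripper": 0,"travel": [0,0,0.4],"rotation": [0,0,0]},{"gripper": 0,"travel": [0,0,0],"rotation": [0,0,0]}]}}

```text
t: 10.52
tcp_pos: [0.5364, -0.126, 0.0019]
tool_rot: [-0.071, 0.997, 0.0, -0.0]
force: [-0.6, -0.4, -0.4]
finger_gap: -0.006
```

Request:
{"name": "send_rows", "arguments": {"motion": [{"gripper": 0,"travel": [0,0,0.5],"rotation": [0,0,0]},{"gripper": 0,"travel": [0,0,0.5],"rotation": [0,0,0]},{"gripper": 0,"travel": [0,0,0.2],"rotation": [0,0,0]},{"gripper": 0,"travel": [0,0,0],"rotation": [0,0,0]}]}}

```text
t: 10.85
tcp_pos: [0.5365, -0.126, 0.0008]
tool_rot: [-0.071, 0.997, 0.0, -0.0]
force: [0.6, -0.4, -0.7]
finger_gap: -0.002
```

Request:
{"name": "send_rows", "arguments": {"motion": [{"gripper": 0,"travel": [0,0,0.5],"rotation": [0,0,0]},{"gripper": 0,"travel": [0,0,0.5],"rotation": [0,0,0]},{"gripper": 0,"travel": [0,0,0.2],"rotation": [0,0,0]},{"gripper": 0,"travel": [0,0,0],"rotation": [0,0,0]}]}}

```text
t: 11.18
tcp_pos: [0.5365, -0.126, -0.0004]
tool_rot: [-0.071, 0.997, 0.0, -0.0]
force: [-0.8, -0.4, -0.0]
finger_gap: -0.002
```

Request:
{"name": "send_rows", "arguments": {"motion": [{"gripper": 0,"travel": [0,0,0.5],"rotation": [0,0,0]},{"gripper": 0,"travel": [0,0,0.5],"rotation": [0,0,0]},{"gripper": 0,"travel": [0,0,0.2],"rotation": [0,0,0]},{"gripper": 0,"travel": [0,0,0],"rotation": [0,0,0]}]}}

```text
t: 11.52
tcp_pos: [0.5365, -0.126, -0.0017]
tool_rot: [-0.071, 0.997, 0.0, -0.0]
force: [0.2, 0.3, -0.0]
finger_gap: -0.001
```

```bash
python3 - <<'E'
from h import *
s=manip.sense();print(s["force"],s["tcp_pos"],s["tau"][:5], -42.9697-.0274*(11.788-s["tcp_pos"][2]*1e3))
im=manip.snapshot("scene").astype(int);print(im[190:216,262:266].sum(2).T)
E
```

```text
[ 0.21952446  0.30325011 -0.02625766] [ 0.53646899 -0.12601653 -0.00166632] [-2.17869871e-03 -4.32879639e+01 -8.12979072e+00 -2.51081547e-04
 -3.70028414e-03] -43.33834827260115
[[113 115 178 205 163 143 194 183 217 218 212 177 167 141 156 118 107 108
  134 324 324 265 242 252 242 234]
 [ 90 106 191 199 170 162 132 112 110 131 139 144 154 158 130 118 120 131
  151 395 427 372 298 256 255 230]
 [ 71  51 152 239 254 248 221 210 186 168 159 144 148 147 150 107 116 105
  131 389 470 441 400 353 296 258]
 [ 76 102  80 182 229 229 221 233 244 258 246 191 157 140 133 119 126 134
  159 391 455 390 388 378 347 328]]
```

Request:
{"name": "send_rows", "arguments": {"motion": [{"gripper": 0,"travel": [0,0,0.6],"rotation": [0,0,0]},{"gripper": 0,"travel": [0,0,0.6],"rotation": [0,0,0]},{"gripper": 0,"travel": [0,0,0],"rotation": [0,0,0]}]}}

```text
t: 11.82
tcp_pos: [0.5364, -0.126, -0.0029]
tool_rot: [-0.072, 0.997, 0.0, -0.0]
force: [0.3, 0.2, -0.5]
finger_gap: -0.0
```

Request:
{"name": "send_rows", "arguments": {"motion": [{"gripper": 0,"travel": [0,0,0.6],"rotation": [0,0,0]},{"gripper": 0,"travel": [0,0,0.6],"rotation": [0,0,0]},{"gripper": 0,"travel": [0,0,0],"rotation": [0,0,0]}]}}

```text
t: 12.07
tcp_pos: [0.5365, -0.126, -0.003]
tool_rot: [-0.072, 0.997, -0.0, 0.0]
force: [-2.4, 1.0, 8.5]
finger_gap: -0.003
```

Request:
{"name": "send_rows", "arguments": {"motion": [{"gripper": 0,"travel": [0,0,-0.3],"rotation": [0,0,0]},{"gripper": 0,"travel": [0,0,0],"rotation": [0,0,0]},{"gripper": 0,"travel": [0,0,0],"rotation": [0,0,0]}]}}

```text
t: 12.32
tcp_pos: [0.5365, -0.1261, -0.003]
tool_rot: [-0.072, 0.997, -0.0, 0.0]
force: [-1.3, 0.1, 6.8]
finger_gap: -0.001
```

```bash
python3 - <<'E'
from h import *
for i in range(4):
    s=manip.sense();print(s["force"],s["ft_torque"],s["tcp_pos"],s["tau"][:3]);manip.snapshot("scene")
E
```

```text
[-1.27874288  0.06455243  6.84040927] [0.09573875 0.26933175 0.00354043] [ 0.53653058 -0.12605455 -0.00297624] [ -0.08661897 -40.01209617  -8.0613327 ]
[-1.72743419  0.49519533  6.82714971] [0.02661703 0.26526976 0.02434728] [ 0.53654542 -0.12604255 -0.00297475] [ -0.08672206 -40.01459956  -8.06415617]
[-0.79258136 -0.20720512  7.02696611] [0.09957676 0.26547429 0.02597751] [ 0.53651597 -0.12605536 -0.00298973] [ -0.08656305 -40.01837969  -8.06522369]
[-0.41081545 -0.35747648  7.33543471] [ 0.09038112  0.20707064 -0.0559492 ] [ 0.53650509 -0.12603804 -0.00299118] [ -0.08673385 -40.02273202  -8.066006  ]
```

Request:
{"name": "send_rows", "arguments": {"motion": [{"gripper": 0,"travel": [0,0,-0.2],"rotation": [0,0,0]},{"gripper": 0,"travel": [1,0,0],"rotation": [0,0,0]},{"gripper": 0,"travel": [1.5,0,0],"rotation": [0,0,0]},{"gripper": 0,"travel": [1.5,0,0],"rotation": [0,0,0]},{"gripper": 0,"travel": [1.5,0,0],"rotation": [0,0,0]},{"gripper": 0,"travel": [1.5,0,0],"rotation": [0,0,0]},{"gripper": 0,"travel": [1,0,0],"rotation": [0,0,0]}]}}

```text
t: 13.1
tcp_pos: [0.5301, -0.128, -0.003]
tool_rot: [-0.071, 0.997, -0.001, 0.002]
force: [2.1, 1.1, 4.9]
finger_gap: 0.001
```

```bash
cat >> h.py <<'E'
def lidpix(n,box):
    im=manip.snapshot(n);hsv=cv2.cvtColor(im,cv2.COLOR_RGB2HSV).astype(int);u0,u1,v0,v1=box
    roi=np.zeros(hsv.shape[:2],bool);roi[v0:v1,u0:u1]=1
    m=roi&(hsv[...,2]<90)&(hsv[...,1]>75)&(hsv[...,0]<20)
    m=cv2.morphologyEx(m.astype(np.uint8),cv2.MORPH_OPEN,np.ones((2,2)))
    return im,[b for b in blobs(m,15)]
E
python3 - <<'E'
from h import *
s=manip.sense();print(s["t"],s["force"],s["tcp_pos"])
im,b=lidpix("scene",(200,330,150,250))
for c,st in b:print(c,st)
E
```

```text
13.1 [2.06974299 1.07698086 4.88694425] [ 0.53007395 -0.12796459 -0.00299976]
[264.41333333 200.53333333] [255 192  19  15 150]
```

Request:
{"name": "send_rows", "arguments": {"motion": [{"gripper": 0,"travel": [2,0,0],"rotation": [0,0,0]},{"gripper": 0,"travel": [2,0,0],"rotation": [0,0,0]},{"gripper": 0,"travel": [2,0,0],"rotation": [0,0,0]},{"gripper": 0,"travel": [2,0,0],"rotation": [0,0,0]},{"gripper": 0,"travel": [2,0,0],"rotation": [0,0,0]},{"gripper": 0,"travel": [2,0,0],"rotation": [0,0,0]},{"gripper": 0,"travel": [2,0,0],"rotation": [0,0,0]},{"gripper": 0,"travel": [1,0,0],"rotation": [0,0,0]}]}}

```text
t: 13.82
tcp_pos: [0.515, -0.1301, -0.003]
tool_rot: [-0.071, 0.997, -0.001, 0.001]
force: [2.2, 0.6, 5.8]
finger_gap: 0.004
```

```bash
python3 - <<'E'
from h import *
s=manip.sense();print(s["t"],s["force"],s["tcp_pos"])
im,b=lidpix("scene",(200,330,150,250))
for c,st in b:print(c,st)
E
```

```text
13.8167 [2.23779128 0.63960424 5.76267493] [ 0.51498758 -0.13011316 -0.00302344]
[264.22297297 195.33783784] [255 187  19  15 148]
```

Request:
{"name": "send_rows", "arguments": {"motion": [{"gripper": 0,"travel": [2.2,0,0],"rotation": [0,0,0]},{"gripper": 0,"travel": [2.2,0,0],"rotation": [0,0,0]},{"gripper": 0,"travel": [2.2,0,0],"rotation": [0,0,0]},{"gripper": 0,"travel": [2.2,0,0],"rotation": [0,0,0]},{"gripper": 0,"travel": [2.2,0,0],"rotation": [0,0,0]},{"gripper": 0,"travel": [2.2,0,0],"rotation": [0,0,0]},{"gripper": 0,"travel": [2.2,0,0],"rotation": [0,0,0]},{"gripper": 0,"travel": [2.2,0,0],"rotation": [0,0,0]},{"gripper": 0,"travel": [2.2,0,0],"rotation": [0,0,0]},{"gripper": 0,"travel": [1.2,0,0],"rotation": [0,0,0]}]}}

```text
t: 14.7
tcp_pos: [0.4942, -0.1331, -0.003]
tool_rot: [-0.071, 0.997, -0.001, 0.001]
force: [2.4, 0.7, 5.6]
finger_gap: -0.002
```

```bash
python3 - <<'E'
from h import *
s=manip.sense();print(s["t"],s["force"],s["tcp_pos"])
im,b=lidpix("scene",(200,330,150,250))
for c,st in b:print(c,st)
E
```

```text
14.7 [2.39648122 0.67483167 5.5840712 ] [ 0.49415245 -0.13313747 -0.00304333]
[263.64335664 188.07692308] [255 181  18  13 143]
```

Request:
{"name": "send_rows", "arguments": {"motion": [{"gripper": 0,"travel": [2.5,0,0],"rotation": [0,0,0]},{"gripper": 0,"travel": [2.5,0,0],"rotation": [0,0,0]},{"gripper": 0,"travel": [2.5,0,0],"rotation": [0,0,0]},{"gripper": 0,"travel": [2.5,0,0],"rotation": [0,0,0]},{"gripper": 0,"travel": [2.5,0,0],"rotation": [0,0,0]},{"gripper": 0,"travel": [2.5,0,0],"rotation": [0,0,0]},{"gripper": 0,"travel": [2.5,0,0],"rotation": [0,0,0]},{"gripper": 0,"travel": [2.5,0,0],"rotation": [0,0,0]},{"gripper": 0,"travel": [2.5,0,0],"rotation": [0,0,0]},{"gripper": 0,"travel": [2.5,0,0],"rotation": [0,0,0]},{"gripper": 0,"travel": [2.5,0,0],"rotation": [0,0,0]},{"gripper": 0,"travel": [1.5,0,0],"rotation": [0,0,0]}]}}

```text
t: 15.75
tcp_pos: [0.4654, -0.1373, -0.0031]
tool_rot: [-0.071, 0.997, -0.001, 0.001]
force: [2.4, 0.1, 5.4]
finger_gap: 0.001
```

Request:
{"name": "send_rows", "arguments": {"motion": [{"gripper": 0,"travel": [0,0,0],"rotation": [0,0,0]},{"gripper": 0,"travel": [0,0,-2],"rotation": [0,0,0]},{"gripper": 0,"travel": [0,0,-8],"rotation": [0,0,0]},{"gripper": 0,"travel": [0,0,-20],"rotation": [0,0,0]},{"gripper": 0,"travel": [0,0,-30],"rotation": [0,0,0]},{"gripper": 0,"travel": [0,0,-30],"rotation": [0,0,0]},{"gripper": 0,"travel": [0,0,0],"rotation": [0,0,0]},{"gripper": 0,"travel": [0,0,0],"rotation": [0,0,0]}]}}

```text
t: 16.42
tcp_pos: [0.4647, -0.1368, 0.088]
tool_rot: [-0.072, 0.997, -0.001, 0.001]
force: [-0.2, -0.6, -0.7]
finger_gap: -0.004
```

```bash
python3 - <<'E'
from h import *
for n,b in(("scene",(200,330,150,250)),("top",(320,440,195,268))):
    im,bb=lidpix(n,b)
    for c,st in bb:print(n,c,st,ray(n,*c,.026))
    cv2.imwrite(f"pics/r_{n}.png",im[...,::-1])
plan((.463,-.138,.06))
E
```

```text
scene [262.83636364 176.5       ] [254 169  18  16 220] [ 0.46810329 -0.13425704  0.026     ]
t 16.52 tcp [ 463.2 -136.    86.1] F [-0.13  0.42 -0.21] gap 0.004 tooly yaw 98.2 q6 -2.23
 tool travel mm [ 0.5 -2.  26.1]
```

Request:
{"name": "send_rows", "arguments": {"motion": [{"gripper": 64,"travel": [-1,0,0],"rotation": [0,0,0]},{"gripper": 64,"travel": [-1,0,0],"rotation": [0,0,0]},{"gripper": 64,"travel": [-1,0,8],"rotation": [0,0,0]},{"gripper": 64,"travel": [0,0,12],"rotation": [0,0,0]},{"gripper": 64,"travel": [0,0,12],"rotation": [0,0,0]},{"gripper": 64,"travel": [0,0,12],"rotation": [0,0,0]},{"gripper": 64,"travel": [0,0,12],"rotation": [0,0,0]},{"gripper": 64,"travel": [0,0,10],"rotation": [0,0,0]},{"gripper": 64,"travel": [0,0,6],"rotation": [0,0,0]},{"gripper": 64,"travel": [0,0,0],"rotation": [0,0,0]}]}}

```text
t: 17.35
tcp_pos: [0.4662, -0.1354, 0.0127]
tool_rot: [-0.071, 0.997, 0.001, -0.001]
force: [-0.6, -0.3, 0.2]
finger_gap: 0.749
```

```bash
python3 - <<'E'
from h import *
plan((.466,-.136,-.021))
im=manip.snapshot("scene");cv2.imwrite("pics/s7.png",cv2.resize(im[140:200,227:299,::-1],(720,600),interpolation=cv2.INTER_CUBIC))
E
```

```text
t 17.35 tcp [ 466.2 -135.4   12.7] F [-0.56 -0.26  0.16] gap 0.749 tooly yaw 98.2 q6 -2.23
 tool travel mm [ 0.2 -0.6 33.7]
```

View pics/s7.png

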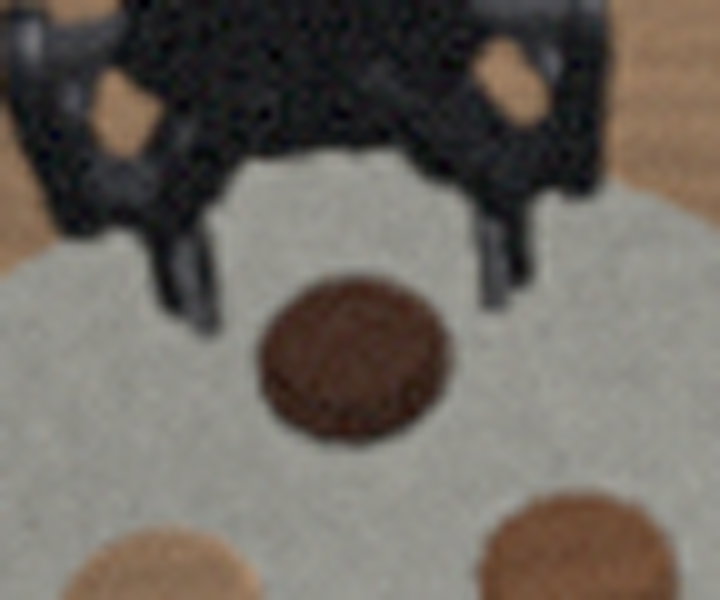

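Request:
{"name": "send_rows", "arguments": {"motion": [{"gripper": 64,"travel": [0,0,7],"rotation": [0,0,0]},{"gripper": 64,"travel": [0,0,7],"rotation": [0,0,0]},{"gripper": 64,"travel": [0,0,6],"rotation": [0,0,0]},{"gripper": 64,"travel": [0,0,5],"rotation": [0,0,0]},{"gripper": 64,"travel": [0,0,4],"rotation": [0,0,0]},{"gripper": 64,"travel": [0,0,2],"rotation": [0,0,0]},{"gripper": 64,"travel": [0,0,0.5],"rotation": [0,0,0]},{"gripper": 64,"travel": [0,0,0],"rotation": [0,0,0]}]}}

```text
t: 18.07
tcp_pos: [0.4672, -0.136, -0.0171]
tool_rot: [-0.071, 0.997, 0.0, -0.0]
force: [-0.1, -0.1, -0.3]
finger_gap: 0.751
```

Request:
{"name": "send_rows", "arguments": {"motion": [{"gripper": 56,"travel": [0,0,0],"rotation": [0,0,0]},{"gripper": 50,"travel": [0,0,0],"rotation": [0,0,0]},{"gripper": 46,"travel": [0,0,0],"rotation": [0,0,0]},{"gripper": 46,"travel": [0,0,0],"rotation": [0,0,0]},{"gripper": 46,"travel": [0,0,0],"rotation": [0,0,0]},{"gripper": 46,"travel": [0,0,0],"rotation": [0,0,0]}], "newtons": 25}}

```text
t: 18.57
tcp_pos: [0.4674, -0.1361, -0.0165]
tool_rot: [-0.072, 0.997, -0.0, 0.0]
force: [-0.3, 0.5, 5.9]
finger_gap: 0.562
```

```bash
python3 - <<'E'
from h import *
plan((.4672,-.136,-.0171));s=manip.sense();print(s["q"],s["ft_torque"],s["tau"])
im=manip.snapshot("scene");cv2.imwrite("pics/s8.png",cv2.resize(im[140:200,227:299,::-1],(720,600),interpolation=cv2.INTER_CUBIC))
E
```

```text
t 18.57 tcp [ 467.4 -136.1  -16.5] F [-0.33  0.48  5.9 ] gap 0.562 tooly yaw 98.21 q6 -2.23
 tool travel mm [0.2 0.2 0.6]
[-5.13412750e-01  7.26906957e-01  1.92630920e+00 -6.70141994e-05
  4.87608868e-01 -2.22735909e+00] [0.01145835 0.17271302 0.00648751] [-1.87017687e-02 -3.68581867e+01 -4.57987949e+00  1.96585647e-02
 -1.94287794e-01 -4.73079745e-04]
```

View pics/s8.png

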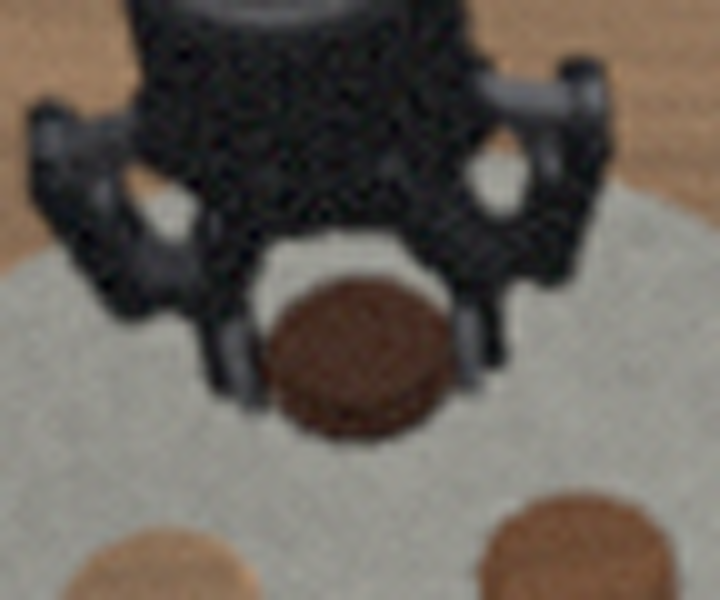

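Request:
{"name": "send_rows", "arguments": {"motion": [{"gripper": 46,"travel": [0,0,-1],"rotation": [0,0,0]},{"gripper": 46,"travel": [0,0,-3],"rotation": [0,0,0]},{"gripper": 46,"travel": [0,0,-8],"rotation": [0,0,0]},{"gripper": 46,"travel": [0,0,-15],"rotation": [0,0,0]},{"gripper": 46,"travel": [0,0,-20],"rotation": [0,0,0]},{"gripper": 46,"travel": [0,0,-20],"rotation": [0,0,0]},{"gripper": 46,"travel": [0,0,-20],"rotation": [0,0,0]},{"gripper": 46,"travel": [0,0,-15],"rotation": [0,0,0]},{"gripper": 46,"travel": [0,0,0],"rotation": [0,0,0]},{"gripper": 46,"travel": [0,0,0],"rotation": [0,0,0]}]}}

```text
t: 19.45
tcp_pos: [0.4677, -0.1363, 0.0859]
tool_rot: [-0.071, 0.997, -0.001, 0.001]
force: [-1.0, 0.0, -1.2]
finger_gap: 0.565
```

```bash
python3 - <<'E'
from h import *
plan((.6155,.175,.085))
im,b=lidpix("scene",(200,330,100,250))
for c,st in b:print(c,st,ray("scene",*c,.13))
cv2.imwrite("pics/lift.png",im[...,::-1])
# neighbours check from scene vs start
E
```

```text
t 19.45 tcp [ 467.7 -136.3   85.9] F [-1.04  0.02 -1.17] gap 0.565 tooly yaw 98.2 q6 -2.23
 tool travel mm [-190.7  287.     0.9]
[258.93309859 150.3028169 ] [249 142  21  17 284] [ 0.46936803 -0.1325685   0.13      ]
```

Request:
{"name": "send_rows", "arguments": {"motion": [{"gripper": 46,"travel": [-10,15,0],"rotation": [0,0,0]},{"gripper": 46,"travel": [-20,30,0],"rotation": [0,0,0]},{"gripper": 46,"travel": [-20,30,0],"rotation": [0,0,0]},{"gripper": 46,"travel": [-20,30,0],"rotation": [0,0,0]},{"gripper": 46,"travel": [-20,30,0],"rotation": [0,0,0]},{"gripper": 46,"travel": [-20,30,0],"rotation": [0,0,0]},{"gripper": 46,"travel": [-20,30,0],"rotation": [0,0,0]},{"gripper": 46,"travel": [-20,30,0],"rotation": [0,0,0]},{"gripper": 46,"travel": [-20,30,0],"rotation": [0,0,0]},{"gripper": 46,"travel": [-15,23,0],"rotation": [0,0,0]},{"gripper": 46,"travel": [-5,8,0],"rotation": [0,0,0]},{"gripper": 46,"travel": [0,0,0],"rotation": [0,0,0]}]}}

```text
t: 20.5
tcp_pos: [0.6142, 0.1763, 0.0833]
tool_rot: [-0.073, 0.997, 0.0, -0.001]
force: [0.2, -0.4, -0.1]
finger_gap: 0.564
```

Request:
{"name": "send_rows", "arguments": {"motion": [{"gripper": 46,"travel": [0,0,0],"rotation": [0,0,0]},{"gripper": 46,"travel": [0,0,0],"rotation": [0,0,0]},{"gripper": 46,"travel": [0,0,0],"rotation": [0,0,0]}]}}

```text
t: 20.75
tcp_pos: [0.6135, 0.1724, 0.0845]
tool_rot: [-0.071, 0.998, -0.0, -0.001]
force: [0.4, 0.5, -0.8]
finger_gap: 0.565
```

```bash
python3 - <<'E'
from h import *
plan((.6155,.175,.07))
# fit box position from silhouettes in the start pictures: bbox of outline vs projected cylinder
from scipy.optimize import least_squares
bb={"top":(232,159,255,180),"scene":(381,219,404,245)}
A=np.linspace(0,2*np.pi,72)
def box(n,x,y):
    q=np.array([proj(n,[x+.0225*np.cos(a),y+.0225*np.sin(a),z]) for z in(0,.056) for a in A]);return np.r_[q.min(0),q.max(0)]
for ns in(["top"],["scene"],["top","scene"]):
    r=least_squares(lambda p:np.concatenate([box(n,*p)-(np.array(bb[n])+[-.5,-.5,-.5,-.5]) for n in ns]),[.6155,.175],x_scale=.01,diff_step=1e-3);print(ns,r.x,np.round(r.fun,1))
im,b=lidpix("scene",(340,460,150,260))
for c,st in b:print(c,st)
cv2.imwrite("pics/above_s.png",im[...,::-1])
E
```

```text
t 20.75 tcp [613.5 172.4  84.5] F [ 0.36  0.47 -0.77] gap 0.565 tooly yaw 98.1 q6 -1.61
 tool travel mm [-2.4  2.3 14.5]
['top'] [0.61746461 0.17616283] [-0.9 -0.9  1.   0.9]Traceback (most recent call last):
  File "<stdin>", line 10, in <module>
    return func(*args, **kwargs)
    result = trf(vector_fun.fun, vector_fun.jac, x0, f0, J0, lb, ub, ftol, xtol,
                 gtol, max_nfev, x_scale, loss_function, tr_solver,
                 tr_options.copy(), verbose, callback=callback_wrapped)
    return trf_no_bounds(
        fun, jac, x0, f0, J0, ftol, xtol, gtol, max_nfev, x_scale,
        loss_function, tr_solver, tr_options, verbose, callback=callback)
    J = jac(x)
    self._update_jac()
    ~~~~~~~~~~~~~~~~^^
    self.J = self.jac_wrapped(xp_copy(self.x), f0=self.f)
             ~~~~~~~~~~~~~~~~^^^^^^^^^^^^^^^^^^^^^^^^^^^^
    J, dct = approx_derivative(
             ~~~~~~~~~~~~~~~~~^
        self.fun,
        ^^^^^^^^^
    ...<2 lines>...
        **self.finite_diff_options,
        ^^^^^^^^^^^^^^^^^^^^^^^^^^^
    )
    ^
    J, _nfev = _dense_difference(fun_wrapped, x0, f0, h,
               ~~~~~~~~~~~~~~~~~^^^^^^^^^^^^^^^^^^^^^^^^
                             use_one_sided, method,
                             ^^^^^^^^^^^^^^^^^^^^^^
                             mf)
                             ^^^
    df = [f_eval - f0 for f_eval in f_evals]
                                    ^^^^^^^
    f = np.atleast_1d(self.fun(x, *self.args, **self.kwargs))
                      ~~~~~~~~^^^^^^^^^^^^^^^^^^^^^^^^^^^^^^
    return np.atleast_1d(self.fun(x))
                         ~~~~~~~~^^^
    return self.f(x, *self.args, **self.kwargs)
           ~~~~~~^^^^^^^^^^^^^^^^^^^^^^^^^^^^^^
  File "<stdin>", line 10, in <lambda>
  File "<stdin>", line 8, in box
  File "h.py", line 8, in proj
    c=manip.calibration(n);T=np.array(c["cam_to_world"])
ValueError: time passes only in moves, steps and waits
```

```bash
python3 - <<'E'
import h
from h import *
C={n:manip.calibration(n) for n in("top","scene")}
class K: calibration=staticmethod(lambda n:C[n])
m0=manip; h.manip=K
print("box c",ray("top",242.97,168.82,.028),ray("scene",391.62,231.22,.028))
A=np.linspace(0,2*np.pi,60)
def bb(n,x,y,zs,r):
    q=np.array([proj(n,[x+r*np.cos(a),y+r*np.sin(a),z]) for z in zs for a in A]);return np.r_[q.min(0),q.max(0)]
b=bb("scene",.6165,.176,(0,.056),.0225);print("scene bbox pred",b,"seen 380.5 218.5 403.5 244.5 centre diff",(b[:2]+b[2:])/2-[392,231.5])
h.manip=m0
im,bl=lidpix("scene",(340,460,130,260))
for c,st in bl:print("scene",c,st)
im2,bl=lidpix("top",(190,290,100,260))
for c,st in bl:print("top",c,st)
f=lambda x,s:cv2.resize(x[...,::-1],s,interpolation=cv2.INTER_CUBIC)
cv2.imwrite("pics/v12.png",np.hstack([f(im[170:250,350:430],(400,400)),f(im2[120:220,190:290],(400,400))]))
E
```

```text
box c [0.61874899 0.17720564 0.028     ] [0.61376582 0.17681861 0.028     ]
scene bbox pred [379.66835582 217.71757628 403.72544456 246.43657721] seen 380.5 218.5 403.5 244.5 centre diff [-0.30309981  0.57707675]
scene [396.06997085 222.48979592] [382 200  30  46 686]
top [241.82131661 173.05015674] [227 166  29  15 319]
top [257.16129032 231.35483871] [255 226   5  12  31]
top [242.08196721 234.32786885] [239 228   9  13  61]
```

```bash
python3 - <<'E'
from h import *
im=manip.snapshot("scene").astype(int)
for v in range(194,236):
    print(v,''.join("%s"%( '#' if (p[0]-p[2]>14 and p.sum()<200) else 'o' if p.sum()<230 else '.') for p in im[v,366:426]), end='\n')
E
```

```text
194 .........ooooooooooooooooooooooooooooooooooooooooooooooooooo
195 .........ooooooooooooooooooooooooooooooooo#ooooooooooooooooo
196 .........#ooooooooooooooooooooooooooo##.......oooooooooooooo
197 .........oooooooooooooooooooooooooo#..........oooooooooooooo
198 ..........ooooooooooooooooooooooooo#..........oooooooooooooo
199 ..........#ooooooooooooooooooooooo##o........#oooooooooooooo
200 ..........#oooooooooooooooooooooo#####o......#oooooooooooo#.
201 ..........oooooooooooooooooooooo#######o....ooooooooooooo...
202 ...........ooooooooooooooooo#############...oooooooooooo#...
203 ...........oooooooooooooooo###############.oooooo..ooooo....
204 ...........#ooooooooooooooo#################oooooo..ooo.....
205 ...........oooooooooooooo###################oooooo..o#......
206 ...............#oooooooooo##################oooooo.ooo......
207 ................oooooooooo##################ooooo.oo#.......
208 ................oooooo.oo###################ooooo.ooo.......
209 ................oooooo.oo####################oooooo.........
210 ................#ooooo.oo####################ooo........
[... 929 characters left out ...]
........####o#######o######.......................
226 ..................###################.......................
227 .................o###oo#######o###oo#.......................
228 .................##########o###o##o##o......................
229 .................#################o##o......................
230 ................#o########oo##o######.......................
231 ................#####################.......................
232 ................###oo###############o.......................
233 ...............o####################........................
234 ...............o#####o##############........................
235 ...............####o###############.........................
```

```bash
python3 - <<'E'
from h import *
s=manip.sense();print(s["tcp_pos"])
zb=.012+s["tcp_pos"][2]+.0165;print(zb)
print("crown back edge",ray("scene",401.5,199.5,zb+.018)+[.0215,0,0])
print("tenon front bottom",ray("scene",398.3,219,zb+.001)-[.0155,0,0])
print("flange mid",ray("scene",401.3,209.5,zb+.012))
E
```

```text
[0.61422665 0.1728406  0.08508077]
0.11358077147294934
crown back edge [0.61428021 0.18058173 0.13158077]
tenon front bottom [0.61499056 0.17378208 0.11458077]
flange mid [0.61375101 0.17940095 0.12558077]
```

Request:
{"name": "send_rows", "arguments": {"motion": [{"gripper": 46,"travel": [-1,1,8],"rotation": [0,0,0]},{"gripper": 46,"travel": [0,0,12],"rotation": [0,0,0]},{"gripper": 46,"travel": [0,0,12],"rotation": [0,0,0]},{"gripper": 46,"travel": [0,0,8],"rotation": [0,0,0]},{"gripper": 46,"travel": [0,0,5],"rotation": [0,0,0]},{"gripper": 46,"travel": [0,0,2],"rotation": [0,0,0]},{"gripper": 46,"travel": [0,0,0],"rotation": [0,0,0]},{"gripper": 46,"travel": [0,0,0],"rotation": [0,0,0]},{"gripper": 46,"travel": [0,0,0],"rotation": [0,0,0]}]}}

```text
t: 21.65
tcp_pos: [0.6159, 0.1754, 0.0385]
tool_rot: [-0.072, 0.997, 0.0, 0.001]
force: [-0.4, -0.1, -0.5]
finger_gap: 0.564
```

```bash
python3 - <<'E'
from h import *
plan((.6163,.1764,.0375))
im=manip.snapshot("scene")
p=manip.sense()["tcp_pos"]
I=cv2.convertScaleAbs(cv2.resize(im[205:255,370:420,::-1],(600,600),interpolation=cv2.INTER_CUBIC),alpha=1.8)
for v in range(206,247): print(v,''.join("%s"%( '#' if (q[0]-q[2]>14 and q.sum()<200) else 'o' if q.sum()<230 else '.') for q in im[v].astype(int)[366:426]))
cv2.imwrite("pics/v12.png",I)
E
```

```text
t 21.65 tcp [615.9 175.4  38.5] F [-0.4  -0.1  -0.48] gap 0.564 tooly yaw 98.21 q6 -1.61
 tool travel mm [-0.6  0.9  1. ]
206 .......ooooooo...#oooooooooooooooooooooooooooooooooooooooooo
207 .......ooooooooo#ooooooooooooooooooooooooooooooooooooooooooo
208 .......#oooooooooooooooooooooooooooooooooooooooooooooooooooo
209 .......ooooooooooooooooooooooooooooo......oooooooooooooooooo
210 ........oooooooooooooooooooooooooo........oooooooooooooooooo
211 ........oooooooooooooooooooooooo#o........oooooooooooooooooo
212 ........#oooooooooooooooooooooo####......ooooooooooooooooooo
213 ........oooooooooooooooooooooo######o....oooooooooooo....oo#
214 .........oooooooooooooooooooo#########...ooooooooooo#.......
215 .........oooooooooooooooo#############..#oooooooooo#........
216 .........ooooooooooooooo###############o#ooooo..ooo.........
217 .........#ooooooooooooo#################oooooo..o#..........
218 ..........###oooooooooo##################ooooo.oo...........
219 ..............ooooooooo##################ooooo.o#...........
220 ..............oooooo..o###################ooo.oo............
221
[... 986 characters left out ...]
.....oo#o#########o######.........................
237 ................##o#o#o###########..........................
238 ................######o#o#####o###..........................
239 ................#################...........................
240 .................#o#o#o#########o...........................
241 .................o#o####o#######............................
242 ..................####o####oo#o.............................
243 ....................###o#####...............................
244 ......................#####.................................
245 ............................................................
246 ............................................................
```

View pics/v12.png

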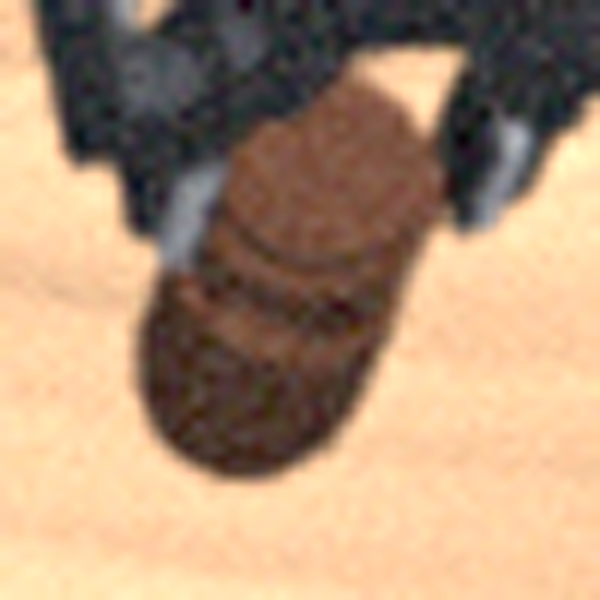

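```bash
python3 - <<'E'
import h
from h import *
p=manip.sense()["tcp_pos"];C=manip.calibration("scene")
class K: calibration=staticmethod(lambda n:C)
h.manip=K
A=np.linspace(0,2*np.pi,90)
zb=.012+p[2]+.0165
def circ(x,y,z,r):
    q=np.array([(proj("scene",[x+r*np.cos(a),y+r*np.sin(a),z])-[370,205])*12 for a in A]);return "L %d R %d top (%d,%d) bot (%d,%d)"%(q[:,0].min(),q[:,0].max(),*q[q[:,1].argmin()],*q[q[:,1].argmax()])
x,y=.6153,.1767
for nm,z,r in(("base",0,.0225),("rim",.056,.0225),("tenon",zb,.0145),("flange_lo",zb+.006,.025),("flange",zb+.013,.025),("crown",zb+.018,.0215)):print(nm,round(z,3),circ(x,y,z,r))
E
```

```text
base 0 L 119 R 348 top (220,286) bot (242,491)
rim 0.056 L 165 R 407 top (272,147) bot (296,359)
tenon 0.067 L 218 R 376 top (288,155) bot (304,293)
flange_lo 0.073 L 167 R 440 top (287,90) bot (315,328)
flange 0.08 L 173 R 449 top (294,70) bot (323,310)
crown 0.085 L 197 R 435 top (302,73) bot (326,280)
```

```bash
python3 - <<'E'
from h import *
im=np.mean([manip.snapshot("scene").astype(float) for _ in range(12)],0)
np.save("avg.npy",im)
g=im.sum(2)
print("     ",*range(382,410,2))
for v in range(208,246):print(v,*["%4d"%x for x in g[v,382:410:2]])
E
```

```text
382 384 386 388 390 392 394 396 398 400 402 404 406 408
208  119  102   89  108  153  102   80   82   78   81  106  120  115   76
209  139  135  115   98  145   95   75   87   77  192  273  301  298  168
210  150  145  133   81  118   73   83   89  142  298  351  358  365  160
211  148  150  134   78   91   84   74   86  160  255  358  359  360  108
212  153  152  123   78   75   84   89  114  165  180  306  388  356   70
213  154  145   90   79   80   85   88  142  166  157  216  364  314   49
214  115  117   72   83   78   90  111  154  159  156  159  298  228   50
215   84   81   86   79   82  144  144  160  147  152  154  233  137   50
216   84   78   80   78  118  159  162  155  160  148  154  176   99   62
217   74   80   81   92  143  155  152  156  155  155  146  156   98   53
218   74   78   95  144  162  155  149  149  157  154  153  156  122   55
219   78  102  190  152  157  157  154  152  159  159  157  155  133   61
220   82  141  241  136  155  160  156  152  150  155  164  160  144   56
221   76  171  242  121  149  154  154  154  150  160  163  156  140   53
222   72
[... 1067 characters left out ...]
 105   94  180  380  373  369  371
237   96   90   95  102   88   98   98  105   95  243  375  369  369  373
238  117   87   95  101   92   90  103  104   92  307  364  361  363  363
239  178   82   96   97   94  106   99   85  120  357  366  365  364  365
240  242   85   96   91   97   95   99   75  213  361  358  356  356  356
241  318   96   90   85   95   98   98   96  289  351  344  346  349  350
242  365  190   74   93  102   97   87  190  337  344  347  343  341  343
243  372  308  147   81   83   90  156  327  361  352  353  345  343  345
244  370  368  306  158  121  176  321  372  367  363  365  357  352  354
245  371  374  368  324  319  326  378  370  365  362  362  364  361  357
```

```bash
python3 - <<'E'
from h import *
im=np.load("avg.npy");g=im.sum(2)
for c in((.545,-.1765),(.583,-.1448),(.5755,-.096)):
    print(proj("scene",[*c,.028]))
print("     ",*range(232,256,2));
for v in range(190,214):print(v,*["%4d"%x for x in g[v,232:256:2]])
print("      ",*range(264,290,2))
for v in range(203,226):print(v,*["%4d"%x for x in g[v,264:290:2]])
E
```

```text
[242.06125183 201.55366275]
[253.51152994 215.65138786]
[274.53880822 213.48386858]
      232 234 236 238 240 242 244 246 248 250 252 254
190  438  435  432  443  430  444  447  435  435  439  445  442
191  441  441  434  436  426  442  445  440  441  440  436  437
192  444  436  438  436  435  424  428  442  438  434  435  433
193  432  436  440  427  386  364  369  389  425  435  441  433
194  435  438  432  375  339  338  342  350  391  439  455  435
195  441  441  394  348  346  346  353  352  353  418  457  441
196  442  428  349  333  337  334  339  333  332  365  456  450
197  446  382  319  319  321  321  329  329  328  348  452  452
198  437  342  326  325  328  331  335  331  338  347  410  446
199  429  325  332  334  336  339  341  345  348  355  387  447
200  427  322  334  336  342  347  354  360  364  361  391  454
201  436  320  350  348  359  357  360  362  359  347  376  456
202  425  332  358  355  353  349  348  346  343  317  363  452
203  424  321  345  339  338  334  337  336  331  293  374  450
204  419  317  326  332  332  340  336  342  325  310  357  452
20
[... 1519 characters left out ...]
  427  453
216  250  339  325  348  341  344  349  349  354  319  356  449  454
217  271  309  278  347  348  351  355  359  356  288  344  458  457
218  328  337  290  333  366  371  370  366  302  304  331  455  463
219  343  392  330  292  327  354  353  306  292  343  371  454  464
220  394  423  307  323  274  268  268  282  347  299  443  456  453
221  453  450  333  303  337  293  301  345  324  352  471  456  439
222  472  456  408  271  300  288  295  295  331  437  468  455  437
223  457  455  449  410  334  277  298  338  420  465  464  456  447
224  445  457  448  464  434  412  413  434  454  455  466  460  453
225  443  461  441  451  460  465  464  462  451  443  456  460  456
```

```bash
python3 - <<'E'
from h import *
zb=.012+manip.sense()["tcp_pos"][2]+.0165
print("lid",ray("scene",397.2,219.95,zb+.016)); print("rim front",ray("scene",395,233.9,.056)-[.0205,0,0])
q=[proj("scene",[.6153+.0205*np.cos(a),.1767+.0205*np.sin(a),.056]) for a in np.linspace(-1.2,1.2,9)];print(np.round(q,1).tolist())
plan((.6155,.177,.03))
E
```

```text
lid [0.61458615 0.17907148 0.08251881]
rim front [0.61458759 0.17751194 0.056     ]
[[385.6, 228.7], [387.1, 230.9], [389.3, 232.6], [391.9, 233.7], [394.7, 234.2], [397.4, 233.9], [399.8, 232.9], [401.6, 231.3], [402.7, 229.2]]
t 22.3 tcp [615.4 175.3  38. ] F [ 0.74 -0.06 -0.14] gap 0.564 tooly yaw 98.2 q6 -1.61
 tool travel mm [-0.4  1.7  8. ]
```

Request:
{"name": "send_rows", "arguments": {"motion": [{"gripper": 46,"travel": [0,-1.5,2],"rotation": [0,0,0]},{"gripper": 46,"travel": [0,0,3],"rotation": [0,0,0]},{"gripper": 46,"travel": [0,0,2],"rotation": [0,0,0]},{"gripper": 46,"travel": [0,0,1],"rotation": [0,0,0]},{"gripper": 46,"travel": [0,0,0],"rotation": [0,0,0]},{"gripper": 46,"travel": [0,0,0],"rotation": [0,0,0]}]}}

```text
t: 22.8
tcp_pos: [0.6155, 0.1738, 0.0298]
tool_rot: [-0.071, 0.997, -0.0, -0.0]
force: [-0.2, -1.1, -0.8]
finger_gap: 0.566
```

Request:
{"name": "send_rows", "arguments": {"motion": [{"gripper": 46,"travel": [0,0,0.6],"rotation": [0,0,0]},{"gripper": 46,"travel": [0,0,0.6],"rotation": [0,0,0]},{"gripper": 46,"travel": [0,0,0],"rotation": [0,0,0]}]}}

```text
t: 23.05
tcp_pos: [0.6155, 0.1738, 0.0288]
tool_rot: [-0.072, 0.997, -0.0, -0.0]
force: [-0.7, 0.1, -0.3]
finger_gap: 0.569
```

Request:
{"name": "send_rows", "arguments": {"motion": [{"gripper": 46,"travel": [0,0,0.6],"rotation": [0,0,0]},{"gripper": 46,"travel": [0,0,0.6],"rotation": [0,0,0]},{"gripper": 46,"travel": [0,0,0],"rotation": [0,0,0]}]}}

```text
t: 23.3
tcp_pos: [0.6157, 0.1738, 0.0276]
tool_rot: [-0.071, 0.997, 0.0, 0.0]
force: [0.3, 0.7, 0.5]
finger_gap: 0.566
```

Request:
{"name": "send_rows", "arguments": {"motion": [{"gripper": 46,"travel": [0,0,0.5],"rotation": [0,0,0]},{"gripper": 46,"travel": [0,0,0.5],"rotation": [0,0,0]},{"gripper": 46,"travel": [0,0,0],"rotation": [0,0,0]}]}}

```text
t: 23.55
tcp_pos: [0.616, 0.1739, 0.0271]
tool_rot: [-0.071, 0.997, 0.0, 0.0]
force: [0.7, -0.1, 3.1]
finger_gap: 0.563
```

Request:
{"name": "send_rows", "arguments": {"motion": [{"gripper": 46,"travel": [-0.5,0,0],"rotation": [0,0,0]},{"gripper": 46,"travel": [-0.5,0,0],"rotation": [0,0,0]},{"gripper": 46,"travel": [0,0,0.3],"rotation": [0,0,0]},{"gripper": 46,"travel": [0,0,0],"rotation": [0,0,0]}]}}

```text
t: 23.88
tcp_pos: [0.6164, 0.1739, 0.0266]
tool_rot: [-0.072, 0.997, -0.0, -0.0]
force: [-1.2, -0.5, 5.1]
finger_gap: 0.567
```

```bash
python3 - <<'E'
from h import *
F=[];T=[]
for i in range(6):
    s=manip.sense();F.append(s["force"]);T.append(s["ft_torque"]);im=manip.snapshot("scene")
print(np.mean(F,0),np.mean(T,0),s["tcp_pos"],s["t"])
E
```

```text
[-1.21296686 -0.21589862  5.35044976] [-9.40864090e-02  2.99709727e-01  2.68947899e-04] [0.61643971 0.17391634 0.02665543] 24.1333
```

Request:
{"name": "send_rows", "arguments": {"motion": [{"gripper": 46,"travel": [0,0.5,-0.2],"rotation": [0,0,0]},{"gripper": 46,"travel": [0,0.5,0],"rotation": [0,0,0]},{"gripper": 46,"travel": [0,0.3,0],"rotation": [0,0,0]},{"gripper": 46,"travel": [0,0,0.2],"rotation": [0,0,0]},{"gripper": 46,"travel": [0,0,0],"rotation": [0,0,0]}]}}

```text
t: 24.6
tcp_pos: [0.6167, 0.1749, 0.0265]
tool_rot: [-0.072, 0.997, -0.0, 0.0]
force: [-0.8, -2.9, 5.2]
finger_gap: 0.562
```

```bash
cat > ft.py <<'E'
from h import *
F=[];T=[]
for i in range(6):
    s=manip.sense();F.append(s["force"]);T.append(s["ft_torque"]);im=manip.snapshot("scene")
print(np.mean(F,0).round(2),np.mean(T,0).round(3),s["tcp_pos"].round(4),s["t"])
E
python3 ft.py
```

```text
[-0.73 -2.05  5.05] [-0.408  0.196  0.013] [0.6167 0.1749 0.0265] 24.85
```

```bash
python3 - <<'E'
from h import *
im=np.mean([manip.snapshot("scene").astype(float) for _ in range(10)],0)
np.save("avg2.npy",im);g=im.sum(2);s=manip.sense();print(s["tcp_pos"],s["t"])
print("     ",*range(380,410,2))
for v in range(214,248):print(v,*["%4d"%x for x in g[v,380:410:2]])
E
```

```text
[0.61667797 0.17493943 0.02650436] 25.4
      380 382 384 386 388 390 392 394 396 398 400 402 404 406 408
214  151  146  148   94   89   76   82   87  103  189  341  398  401  246   80
215  148  147  150   89   80   67   84   75  136  161  236  367  397  160   80
216  152  149  124   81   85   74   90   92  151  155  167  293  398  108   72
217  125  120   99   83   82   81   83  129  151  151  148  212  378   79   65
218   82   97   82   85   80  104  124  147  151  147  154  165  272   55   65
219   91   82   83   76   91  145  153  154  146  154  151  147  155   47   69
220   88   66   83   76  123  150  158  153  155  152  151  150  138   59   55
221   80   74   87  128  143  152  144  152  155  155  152  150  144   55   60
222   75   75  143  216  141  153  156  151  154  158  151  154  141   71   73
223   62   87  210  228  139  154  153  144  148  148  158  146  155   72  101
224   73   99  239  197  144  151  155  156  154  150  151  156  152   55  135
225   83  121  245  144  143  151  149  152  154  143  149  154  152   69  157
226   76  139  241  109  130  140  147  149  1
[... 991 characters left out ...]
179   93   97   92   90  102  105   94  120  357  366  365  358  361
240  370  243   80   95   99  100   95  105   90  216  364  356  358  355  356
241  377  321   95   85   93   91   92   87   97  287  351  347  347  350  348
242  373  366  188   88   94   98   88   90  190  337  345  344  340  338  343
243  364  373  312  144   84   82   88  158  325  361  356  355  346  341  343
244  369  371  368  310  160  118  172  322  373  366  363  361  360  356  354
245  370  369  373  371  322  317  325  372  372  363  362  365  362  360  360
246  367  368  372  371  377  376  371  368  366  362  365  358  361  361  357
247  362  365  366  367  368  372  369  367  365  367  364  364  362  363  361
```

```bash
python3 - <<'E'
from h import *
print("lid",ray("scene",396.2,223.0,.071))
for d in((0,0),(.002,0),(0,.002),(0,-.002)): print(d,proj("scene",[.6148+d[0],.177+d[1],.071]))
E
```

```text
lid [0.61582596 0.17897915 0.071     ]
(0, 0) [395.26210036 222.56658075]
(0.002, 0) [395.33987223 223.36195464]
(0, 0.002) [396.16900833 222.5924868 ]
(0, -0.002) [394.3552103  222.54067521]
```

Request:
{"name": "send_rows", "arguments": {"motion": [{"gripper": 46,"travel": [0,0,-1],"rotation": [0,0,0]},{"gripper": 46,"travel": [0.4,-0.6,-0.5],"rotation": [0,0,0]},{"gripper": 46,"travel": [0.4,-0.6,0],"rotation": [0,0,0]},{"gripper": 46,"travel": [0,-0.6,0],"rotation": [0,0,0]},{"gripper": 46,"travel": [0,0,0.6],"rotation": [0,0,0]},{"gripper": 46,"travel": [0,0,0.6],"rotation": [0,0,0]},{"gripper": 46,"travel": [0,0,0.4],"rotation": [0,0,0]},{"gripper": 46,"travel": [0,0,0],"rotation": [0,0,0]}]}}

```text
t: 26.07
tcp_pos: [0.6161, 0.1737, 0.0266]
tool_rot: [-0.071, 0.997, 0.0, 0.0]
force: [-0.2, 1.7, 5.1]
finger_gap: 0.564
```

```bash
python3 ft.py
```

```text
[-0.57  1.54  5.17] [ 0.278  0.181 -0.027] [0.616  0.1736 0.0265] 26.3167
```

```bash
python3 - <<'E'
from h import *
t0=cv2.imread("pics/scene0.png").sum(2)
for nm,u,vb,vg,vf,cx in(("a",242,193,207.6,209.7,.545),("c",275,205,220.3,222.3,.5755)):
    print(nm,"back",ray("scene",u,vb,.030)[0]-cx,"groove",ray("scene",u,vg,.026)[0]-cx,"flange lo",ray("scene",u,vf,.018)[0]-cx)
zb=.055
print("hand back",ray("scene",397,213.9,zb+.018),"groove",ray("scene",396,229.9,zb+.014),"flo",ray("scene",396,231.7,zb+.006))
print("rim out",ray("scene",395,235.2,.056),"base front",ray("scene",390,244.3,0))
E
```

```text
a back -0.023167150206017784 groove 0.015702545002179602 flange lo 0.016790344379575717
c back -0.022227424983819577 groove 0.01720568458527716 flange lo 0.018131723461391802
hand back [0.59366793 0.18230836 0.073     ] groove [0.63197893 0.17751886 0.069     ] flo [0.63217903 0.17902309 0.061     ]
rim out [0.63831249 0.1772369  0.056     ] base front [0.63349583 0.17650359 0.        ]
```

Request:
{"name": "send_rows", "arguments": {"motion": [{"gripper": 46,"travel": [0,0,-1],"rotation": [0,0,0]},{"gripper": 46,"travel": [0,0,-0.8],"rotation": [0,0,0]},{"gripper": 46,"travel": [-1,0,0],"rotation": [0,0,0]},{"gripper": 46,"travel": [-1,0,0],"rotation": [0,0,0]},{"gripper": 46,"travel": [-0.3,0,0],"rotation": [0,0,0]},{"gripper": 46,"travel": [0,0,0.6],"rotation": [0,0,0]},{"gripper": 46,"travel": [0,0,0.6],"rotation": [0,0,0]},{"gripper": 46,"travel": [0,0,0.6],"rotation": [0,0,0]},{"gripper": 46,"travel": [0,0,0],"rotation": [0,0,0]}]}}

```text
t: 27.12
tcp_pos: [0.6182, 0.1736, 0.0261]
tool_rot: [-0.072, 0.997, -0.0, 0.0]
force: [-0.3, -0.3, 0.9]
finger_gap: 0.564
```

```bash
python3 ft.py
```

```text
[0.18 0.29 0.22] [ 0.016 -0.041  0.003] [0.6182 0.1737 0.0262] 27.3667
```

Request:
{"name": "send_rows", "arguments": {"motion": [{"gripper": 46,"travel": [0,0,0.6],"rotation": [0,0,0]},{"gripper": 46,"travel": [0,0,0.6],"rotation": [0,0,0]},{"gripper": 46,"travel": [0,0,0],"rotation": [0,0,0]}]}}

```text
t: 27.67
tcp_pos: [0.618, 0.1736, 0.0248]
tool_rot: [-0.072, 0.997, -0.0, -0.0]
force: [0.8, 0.1, -0.6]
finger_gap: 0.562
```

```bash
python3 ft.py
```

```text
[ 0.17  0.   -0.26] [ 0.021 -0.04   0.009] [0.618  0.1736 0.0249] 27.9167
```

Going in freely; continue down.

Request:
{"name": "send_rows", "arguments": {"motion": [{"gripper": 46,"travel": [0,0,0.6],"rotation": [0,0,0]},{"gripper": 46,"travel": [0,0,0.6],"rotation": [0,0,0]},{"gripper": 46,"travel": [0,0,0],"rotation": [0,0,0]}]}}

```text
t: 28.22
tcp_pos: [0.618, 0.1736, 0.0237]
tool_rot: [-0.071, 0.997, -0.0, -0.0]
force: [0.8, 1.0, -1.0]
finger_gap: 0.564
```

Request:
{"name": "send_rows", "arguments": {"motion": [{"gripper": 46,"travel": [0,0,0.6],"rotation": [0,0,0]},{"gripper": 46,"travel": [0,0,0.4],"rotation": [0,0,0]},{"gripper": 46,"travel": [0,0,0],"rotation": [0,0,0]}]}}

```text
t: 28.47
tcp_pos: [0.6182, 0.1737, 0.0228]
tool_rot: [-0.071, 0.997, 0.0, 0.0]
force: [-0.3, 1.5, 0.1]
finger_gap: 0.565
```

```bash
python3 ft.py
```

```text
[ 0.08  0.48 -0.05] [ 0.037 -0.057 -0.009] [0.6181 0.1737 0.0228] 28.7167
```

Request:
{"name": "send_rows", "arguments": {"motion": [{"gripper": 46,"travel": [0,0,0.6],"rotation": [0,0,0]},{"gripper": 46,"travel": [0,0,0.5],"rotation": [0,0,0]},{"gripper": 46,"travel": [0,0,0],"rotation": [0,0,0]}]}}

```text
t: 29.02
tcp_pos: [0.6188, 0.1739, 0.0221]
tool_rot: [-0.071, 0.997, 0.0, 0.001]
force: [1.2, 1.0, 1.6]
finger_gap: 0.563
```

```bash
python3 ft.py
```

```text
[1.22 0.98 1.91] [ 0.296 -0.179  0.002] [0.6186 0.1739 0.0221] 29.2667
```

Request:
{"name": "send_rows", "arguments": {"motion": [{"gripper": 46,"travel": [0,0,0.4],"rotation": [0,0,0]},{"gripper": 46,"travel": [0,0,0.2],"rotation": [0,0,0]},{"gripper": 46,"travel": [0,0,0],"rotation": [0,0,0]}]}}

```text
t: 29.57
tcp_pos: [0.6191, 0.1741, 0.0218]
tool_rot: [-0.071, 0.997, 0.0, 0.001]
force: [2.3, 1.5, 5.3]
finger_gap: 0.565
```

```bash
python3 ft.py
```

```text
[1.77 2.08 5.17] [ 0.503 -0.218 -0.002] [0.619  0.1741 0.0218] 29.8167
```

Request:
{"name": "send_rows", "arguments": {"motion": [{"gripper": 49,"travel": [0,0,-0.2],"rotation": [0,0,0]},{"gripper": 51,"travel": [0,0,0],"rotation": [0,0,0]},{"gripper": 53,"travel": [0,0,0],"rotation": [0,0,0]},{"gripper": 56,"travel": [0,0,0],"rotation": [0,0,0]},{"gripper": 60,"travel": [0,0,0],"rotation": [0,0,0]},{"gripper": 64,"travel": [0,0,0],"rotation": [0,0,0]},{"gripper": 64,"travel": [0,0,0],"rotation": [0,0,0]}]}}

```text
t: 30.45
tcp_pos: [0.6177, 0.1735, 0.021]
tool_rot: [-0.071, 0.997, -0.0, -0.0]
force: [-0.2, 0.1, -1.2]
finger_gap: 0.748
```

```bash
python3 ft.py
```

```text
[-0.02 -0.4  -0.13] [-0.02  -0.024 -0.014] [0.6181 0.1736 0.0213] 30.7
```

Request:
{"name": "send_rows", "arguments": {"motion": [{"gripper": 64,"travel": [0,0,-3],"rotation": [0,0,0]},{"gripper": 64,"travel": [0,0,-8],"rotation": [0,0,0]},{"gripper": 64,"travel": [0,0,-15],"rotation": [0,0,0]},{"gripper": 64,"travel": [0,0,-25],"rotation": [0,0,0]},{"gripper": 64,"travel": [0,0,-30],"rotation": [0,0,0]},{"gripper": 64,"travel": [0,20,-30],"rotation": [0,0,0]},{"gripper": 64,"travel": [0,30,0],"rotation": [0,0,0]},{"gripper": 64,"travel": [10,35,0],"rotation": [0,0,0]},{"gripper": 64,"travel": [10,35,0],"rotation": [0,0,0]},{"gripper": 64,"travel": [10,35,0],"rotation": [0,0,0]},{"gripper": 64,"travel": [0,15,0],"rotation": [0,0,0]},{"gripper": 64,"travel": [0,0,0],"rotation": [0,0,0]}]}}

```text
t: 31.75
tcp_pos: [0.5629, 0.3415, 0.1333]
tool_rot: [-0.074, 0.997, 0.001, 0.001]
force: [0.1, -0.3, -0.0]
finger_gap: 0.75
```

```bash
python3 - <<'E'
from h import *
A={n:np.mean([manip.snapshot(n).astype(float) for _ in range(8)],0) for n in("scene","top")}
for n in A: np.save(f"fin_{n}.npy",A[n])
g=A["scene"].sum(2)
print("     ",*range(378,412,2))
for v in range(208,248):print(v,*["%4d"%x for x in g[v,378:412:2]])
g=A["top"].sum(2)
print("top   ",*range(228,262,2))
for v in range(154,184):print(v,*["%4d"%x for x in g[v,228:262:2]])
# others: difference with start
for n in A:
    a=cv2.imread(f"pics/{n}0.png")[...,::-1].astype(float);d=cv2.GaussianBlur(np.abs(a-A[n]).sum(2),(0,0),1.2)
    for c,s in blobs(d>60,6):print(n,"changed",c.round(),s)
E
```

```text
378 380 382 384 386 388 390 392 394 396 398 400 402 404 406 408 410
208  329  331  331  329  333  329  329  329  326  327  324  324  325  322  317  318  313
209  329  333  329  334  330  334  330  333  330  330  330  334  324  326  326  324  321
210  327  328  333  324  326  330  330  329  336  336  333  331  329  331  334  338  352
211  341  340  335  339  339  334  337  334  329  334  339  338  335  338  346  353  363
212  363  355  351  348  349  348  344  346  345  343  354  357  365  366  368  377  371
213  374  373  366  366  363  368  370  370  366  362  371  373  375  378  372  378  379
214  357  359  364  363  369  373  373  378  376  374  373  371  367  373  370  376  369
215  360  359  364  363  369  357  301  285  294  355  379  374  368  368  369  365  369
216  368  370  371  377  362  250  181  180  185  252  312  386  376  378  375  376  372
217  378  379  384  390  294  146  145  148  147  153  201  354  394  387  387  390  388
218  372  374  381  354  188  154  149  146  151  150  149  251  392  385  388  390  386
219  359  363  370  253  134  156  149  146  144  149
[... 5016 characters left out ...]
253  251  252  251  252  250  250  248  247  246  246  245  243  242  241  240
182  259  258  257  256  255  254  255  253  254  252  252  249  249  247  246  244  244
183  261  262  261  259  261  258  258  258  257  256  256  254  254  251  251  249  247
scene changed [298.   8.] [284   0  27  15 178]
scene changed [534.  75.] [  457     0   169   184 13883]
scene changed [600.  69.] [587  60  27  21 351]
scene changed [264. 200.] [253 190  23  20 363]
scene changed [394. 221.] [382 215  24  15 198]
top changed [ 48. 224.] [    0   112   166   288 20646]
top changed [234. 160.] [233 159   4   3   6]
top changed [231. 169.] [231 166   2   7   9]
top changed [376. 205.] [364 194  24  23 438]
```

```bash
python3 -c "
from station import manip
print(manip.sense()['t'],manip.sign_off())"
```

```text
the job is handed in; nothing more can be done
32.55 None
```

I fitted the dark walnut lid to its dark walnut box and handed the job in at 32.6 s; `sign_off` gives no verdict.

- **Slide:** I pressed the lid's top with the shut fingers. Contact peaked at 8.5 N, just over the 3 to 8 N range, and I eased it to 5–6 N before dragging. The lid slid about 72 mm out of the nest's open side, leaving about 36 mm clear of the other lids.
- **Lift and fit:** I then gripped it at 25 N and carried it to the dark box. The first two tries stopped on the rim at about 5 N. The lid was roughly 2 mm off to one side, so I shifted it and it went in freely. It seated at about 5 N, at a tool height of 21.8 mm against the 21.5 mm I had worked out for fully home.

**Last checks:**
- In the averaged camera pictures the lid sits level and centred on the box, with its flange covering the rim.
- Compared with the start pictures, only the arm, the dark lid's old place and the dark box have changed. The other lids, the light box, the tin and the brush have not moved.
- I did not press on the lid afterwards; that it is fully home rests on the seating height and the pictures.

**Disagreements:**
- The finger ends turned out to be about 33 mm short of the stated tool point, so I found the lid's top by touch.
- The two cameras disagreed by 2–3 mm on the box position, and my first estimate of where the lid sat in the gripper was about as far off.

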